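# Clamp the wood samples in the drying jig

### The arm

A 6-joint arm with a two-finger parallel gripper is mounted at the origin on a cart in front of the work surface, level with it; the furniture and walls round the work are solid. World frame = base frame: x ahead of the robot, y to its left, z up, the work surface at z = 0. Lengths are in m, angles in rad, forces in N, time in s.
With the tool pointing down it reaches from about 0.25 to 0.725 m from the base axis. Payload 4 kg.
Tool frame: the origin (TCP) lies on the centre line of the jaws, within the pads' length; the fingertips stand 14 mm ahead of it and the grasp point (between the pads) lies 5 mm behind it; z points along the fingers, x is the direction in which the jaws open and shut, and the axes are right-handed (so a half turn about z gives the same grasp; the last joint's range is limited). The gripper opens to 85 mm and grips with 20 to 120 N. Pads are 22 mm wide; open, the fingers measure 114 mm over their backs; the gripper's body (76 mm by 85 mm) begins 54 mm behind the grasp point. The pads swing forward as they close: fully open they stand 13 mm farther back than shut.
Start: joints at [-1.263, 0.241, 0.005, 1.335, 0, 1.571], TCP at [0.151, -0.477, 0.245] pointing down, gripper open.
Joint ranges: [-2.72, 2.72], [-1.05, 1.87], [-1.09, 1.28], [-1.99, 2.15], [-1.42, 1.44], [-3.14, 3.14]. Speed limits (rad/s): [2.79, 2.79, 3.14, 3.14, 3.14, 3.14].

### API

Orientations are given as a unit quaternion [x, y, z, w].
In Python, from workcell import bot gives the robot as it stands.
- The arm moves only by the tool play_rows, never from a script. Its argument "motion" is a list of rows, each an object with "fingers": the closure, from -1 (fully open) to 1 (shut), so that 0 is half open; "translation": the shift along the tool's x, y, z in cm, a list of three; "roll": the turn about the tool's z in degrees. A call has 1 to 20 rows; each row is the pose to reach, as a shift and turn from the pose commanded when the call began, along the tool's axes at that moment; what a row does not reach only later rows make up. A row lasts 1/12 s, in which the tool goes at most 41.7 mm and 7.16 degrees, less where a joint would pass 70% of its speed; a pose out of reach is approached as far as the arm can. A call with a gripper value outside its range is refused whole. The fingers move at their own pace and stop on an object; the grip force is fixed at half the most. Time passes only in rows, so rows that repeat a pose let the fingers close. It gives the time, the measured TCP pose, the force and the opening at its end, in the units of the state.
- bot.get_obs(): the state, without advancing time (a new reading comes with each control period).
- bot.camera(name): name is "scene" or "top"; returns a dict with "pixels" (384x512x3 uint8, red, green, blue), "intrinsics" (3x3 intrinsics, pixels), "k1" (the pictures are not rectified: a ray, as slopes to the right and down, at radius r is drawn at 1 + k1 r^2 times it, then the intrinsics apply), "world_to_cam" (4x4, takes a point from world to camera coordinates). Camera axes: x right, y down, z forward; pixel columns grow to the right and rows downward; lengths in m; the calibration is good to about 2 mm. A picture is of the moment at which its call begins. There is no depth.
- bot.job_done(): hands the job in, once; it reports no verdict.
The state is a dict: "clock": time; "joint_pos": joint angles; "joint_vel": joint speeds; "tau": joint torques, N m; "eef_pos": TCP position; "tool_rot": TCP orientation; "ft_force": force on the tool from outside, world axes, zero at the start; "ft_torque": the same for the moment, N m; "grip_width": finger opening in m.
Only numpy, scipy, OpenCV 4.12 (cv2) and the standard library are available. Lean on these libraries where they do the work, as an engineer would, in place of code of your own. Each camera call takes 0.05 s, during which the arm holds its last target. There are 200 camera calls.

### The job

Load every wood sample board on the bench into the drying jig, one board to a lane (any lane): slide it flat under the blue bridge until it is fully home against the back stop, first backing off that lane's brass thumbscrew if its foot is too low. Then turn the thumbscrew clockwise until the foot seats firmly on the board, and stop when the resistance rises, because over-tightening bruises the wood. Leave the other things on the bench where they are.

Things in the scene. Friction and masses are not known exactly. Their poses are not given: they have to be found in the camera images.
- jig: Drying jig: fixed grey plate 155 x 300 x 6 mm with three parallel lanes, 100 mm apart, each ending under a blue bridge. x points into the lanes (away from the robot), y left, z up; origin at bench level, in line with the middle lane, 75 mm from the plate's near edge. Bridges span x = 20 to 60 mm, underside 42, top 52 mm above the bench; back stops at x = 65 mm.
- lane_1 (a point): Left lane: point on top of its white bed rail (36 mm wide, 18 mm above the bench), under the centre of a board that is fully home, 55 mm before the back stop; axes as the jig's. The slot is 59 mm wide between cheeks from 10 mm beyond this point to the stop; flared lead-ins, 42 mm high, start 9 mm before this point. The rail begins 85 mm before it.
- knob_1 (a point): Centre of the left lane's brass knurled thumbscrew head: 32 mm diameter, 20 mm high (53 to 73 mm above the bench), upright axis, over the lane's centre line, 30 mm beyond the lane point; its height does not change. Turns with the screw.
- screw_1 (a joint): Left thumbscrew (rad), growing clockwise seen from above: tightening, 2 mm down per rad. At 0 its foot is 20 mm above the bed; starts at 0.5 to 3.5, range -0.5 to 7. Turns freely (0.07 N m) until the foot meets a board; then the force on the board grows by about 45 N per rad and the torque by 0.2 N m per rad. Stays where left.
- foot_1: Dark steel pressure foot of the left lane, a disc of 20 mm diameter under the bridge, on the screw's axis, sprung by about 1 mm; origin at the centre of its underside.
- lane_2 (a point): Middle lane: point on top of its white bed rail (36 mm wide, 18 mm above the bench), under the centre of a board that is fully home, 55 mm before the back stop; axes as the jig's. The slot is 59 mm wide between cheeks from 10 mm beyond this point to the stop; flared lead-ins, 42 mm high, start 9 mm before this point. The rail begins 85 mm before it.
- knob_2 (a point): Centre of the middle lane's brass knurled thumbscrew head: 32 mm diameter, 20 mm high (53 to 73 mm above the bench), upright axis, over the lane's centre line, 30 mm beyond the lane point; its height does not change. Turns with the screw.
- screw_2 (a joint): Middle thumbscrew (rad), growing clockwise seen from above: tightening, 2 mm down per rad. At 0 its foot is 20 mm above the bed; starts at 0.5 to 3.5, range -0.5 to 7. Turns freely (0.07 N m) until the foot meets a board; then the force on the board grows by about 45 N per rad and the torque by 0.2 N m per rad. Stays where left.
- foot_2: Dark steel pressure foot of the middle lane, a disc of 20 mm diameter under the bridge, on the screw's axis, sprung by about 1 mm; origin at the centre of its underside.
- lane_3 (a point): Right lane: point on top of its white bed rail (36 mm wide, 18 mm above the bench), under the centre of a board that is fully home, 55 mm before the back stop; axes as the jig's. The slot is 59 mm wide between cheeks from 10 mm beyond this point to the stop; flared lead-ins, 42 mm high, start 9 mm before this point. The rail begins 85 mm before it.
- knob_3 (a point): Centre of the right lane's brass knurled thumbscrew head: 32 mm diameter, 20 mm high (53 to 73 mm above the bench), upright axis, over the lane's centre line, 30 mm beyond the lane point; its height does not change. Turns with the screw.
- screw_3 (a joint): Right thumbscrew (rad), growing clockwise seen from above: tightening, 2 mm down per rad. At 0 its foot is 20 mm above the bed; starts at 0.5 to 3.5, range -0.5 to 7. Turns freely (0.07 N m) until the foot meets a board; then the force on the board grows by about 45 N per rad and the torque by 0.2 N m per rad. Stays where left.
- foot_3: Dark steel pressure foot of the right lane, a disc of 20 mm diameter under the bridge, on the screw's axis, sprung by about 1 mm; origin at the centre of its underside.
- board_a_mid (a point): Centre of the pale wood sample board, 110 x 56 x 13 mm (x along its length, z through its thickness), 60 to 130 g; lies flat on the bench at the left at the start. May be absent (at least two of the three boards are there).
- board_b_mid (a point): Centre of the mid-brown wood sample board, 110 x 56 x 15 mm (x along its length, z through its thickness), 60 to 130 g; lies flat on the bench at the left at the start. May be absent (at least two of the three boards are there).
- board_c_mid (a point): Centre of the dark brown wood sample board, 110 x 56 x 16 mm (x along its length, z through its thickness), 60 to 130 g; lies flat on the bench at the left at the start. May be absent (at least two of the three boards are there).
- tape_roll: Roll of masking tape lying flat, 98 mm across, 25 mm high; origin at the centre of its underside. Leave it where it is.
- thread_spool: Spool of red thread, 32 mm across, 38 mm high; origin at the centre of its underside. Leave it where it is.
- loupe: Black stand loupe, 39 mm across, 34 mm high; origin at the centre of its underside. Leave it where it is.
- dropper_bottle: Brown dropper bottle with black top, 33 mm across, 102 mm high; origin at the centre of its underside. Leave it where it is.
- consolidant_jar: Brown jar with white lid, 60 mm across, 72 mm high; origin at the centre of its underside. Leave it where it is.

How it is judged:
At the end, for the whole second after the job is handed in: Every board that is there lies flat in a lane of its own, within 4 mm of fully home against the back stop (within 4 mm across the lane and 0.1 rad of its direction), at rest, and that lane's foot presses on it with more than 5 N (((x of board_a_mid in the frame of lane_1 between -0.004 and 0.004 m and y of board_a_mid in the frame of lane_1 between -0.004 and 0.004 m and contact force between foot_1 and board_a above 5 N) or (x of board_a_mid in the frame of lane_2 between -0.004 and 0.004 m and y of board_a_mid in the frame of lane_2 between -0.004 and 0.004 m and contact force between foot_2 and board_a above 5 N) or (x of board_a_mid in the frame of lane_3 between -0.004 and 0.004 m and y of board_a_mid in the frame of lane_3 between -0.004 and 0.004 m and contact force between foot_3 and board_a above 5 N)) and angle between the x axis of each of board_a_mid, board_b_mid, board_c_mid and the x axis of jig, either way round below 0.1 rad and angle between each of board_a_mid, board_b_mid, board_c_mid's own z axis and vertical below 0.06 rad and height (world z) of each of board_a_mid, board_b_mid, board_c_mid below 0.034 m and linear speed of each of board_a, board_b, board_c below 0.02 m/s and ((x of board_b_mid in the frame of lane_1 between -0.004 and 0.004 m and y of board_b_mid in the frame of lane_1 between -0.004 and 0.004 m and contact force between foot_1 and board_b above 5 N) or (x of board_b_mid in the frame of lane_2 between -0.004 and 0.004 m and y of board_b_mid in the frame of lane_2 between -0.004 and 0.004 m and contact force between foot_2 and board_b above 5 N) or (x of board_b_mid in the frame of lane_3 between -0.004 and 0.004 m and y of board_b_mid in the frame of lane_3 between -0.004 and 0.004 m and contact force between foot_3 and board_b above 5 N)) and ((x of board_c_mid in the frame of lane_1 between -0.004 and 0.004 m and y of board_c_mid in the frame of lane_1 between -0.004 and 0.004 m and contact force between foot_1 and board_c above 5 N) or (x of board_c_mid in the frame of lane_2 between -0.004 and 0.004 m and y of board_c_mid in the frame of lane_2 between -0.004 and 0.004 m and contact force between foot_2 and board_c above 5 N) or (x of board_c_mid in the frame of lane_3 between -0.004 and 0.004 m and y of board_c_mid in the frame of lane_3 between -0.004 and 0.004 m and contact force between foot_3 and board_c above 5 N))); the robot touches nothing.
It fails at once if a thumbscrew foot presses on a board with more than 60 N (over-tightened) (contact force between any of foot_1, foot_2, foot_3 and board_a above 60 N or contact force between any of foot_1, foot_2, foot_3 and board_b above 60 N or contact force between any of foot_1, foot_2, foot_3 and board_c above 60 N).
It fails at once if a bystander (tape roll, spool, loupe, dropper bottle, jar) is moved more than 30 mm (distance of any of tape_roll, thread_spool, loupe, dropper_bottle, consolidant_jar from where it was at the start of the episode above 0.03 m).
Of board_a, board_b, board_c only 2 to 3 are there at a start; the rules pass over those that are not, and their reading is None.
At some moment in a run one of board_a, board_b, board_c may be knocked a few centimetres aside while the robot is not near it.
Once in a run the grip may slacken for a moment while it holds something.
It also fails if it takes over 210 s, if anything falls off the work surface, if the arm or the gripper's body presses on something with over 40 N, if the wrist force passes 120 N, or if a joint passes its speed limit or range.

## Working session

There is one attempt and no reset: what is moved stays moved. The work goes in short steps, Python scripts to look and compute and a tool call to move; the robot and the scene stay as the last step left them, time stands still between calls to the robot, and variables do not carry over. Pictures are saved under pics/ and viewed, about 12 in all and at most 16, crops included, and the job is handed in when it is done.

Besides the shell and the picture viewer there is one more tool, called after "Request:" by a JSON object that holds its "api" and its "payload". play_rows: Moves the arm, as the interface text tells. Its arguments: {"type":"object","properties":{"motion":{"type":"array","items":{"type":"object","properties":{"fingers":{"type":"number"},"translation":{"type":"array","items":{"type":"number"}},"roll":{"type":"number"}}}}},"required":["motion"]}

```bash
ls; mkdir -p pics; cat > h.py <<'E'
import numpy as np, cv2
from workcell import bot
def snap(name,fn):
    c=bot.camera(name); np.savez(''+name+'.npz',**{k:np.array(v) for k,v in c.items()})
    cv2.imwrite('pics/'+fn,c['pixels'][:,:,::-1]); return c
def load(name): return dict(np.load(''+name+'.npz'))
def dist(c): return np.array([float(c['k1']),0,0,0,0])
def w2p(c,P):
    P=np.atleast_2d(P).astype(float); T=c['world_to_cam']; q=P@T[:3,:3].T+T[:3,3]
    s=q[:,:2]/q[:,2:]; r2=(s**2).sum(1,keepdims=True); s=s*(1+float(c['k1'])*r2)
    K=c['intrinsics']; return np.c_[s[:,0]*K[0,0]+K[0,2],s[:,1]*K[1,1]+K[1,2]]
def p2w(c,uv,z):
    uv=np.atleast_2d(uv).astype(float)
    s=cv2.undistortPoints(uv[:,None],c['intrinsics'],dist(c))[:,0]
    T=c['world_to_cam'];R=T[:3,:3];o=-R.T@T[:3,3]; d=np.c_[s,np.ones(len(s))]@R
    return o+d*((z-o[2])/d[:,2])[:,None]
E
python3 - <<'E'
from h import *
for n in('scene','top'):
    c=snap(n,n+'1.png'); T=c['world_to_cam']; print(n,c['intrinsics'].tolist(),c['k1'],(-T[:3,:3].T@T[:3,3]).round(3),T[:3,:3].round(2).tolist())
print(bot.get_obs())
E
```

```text
pics
scene [[369.07069364277527, 0.0, 247.7726064474594], [0.0, 369.07069364277527, 192.17973825976392], [0.0, 0.0, 1.0]] -0.0407106945901636 [-0.172  0.6    0.593] [[-0.63, -0.78, 0.01], [-0.4, 0.31, -0.86], [0.67, -0.55, -0.5]]
top [[390.6190975816304, 0.0, 252.2413883368378], [0.0, 390.6190975816304, 186.80935026259283], [0.0, 0.0, 1.0]] -0.13742712213455688 [0.367 0.052 1.311] [[-0.01, -1.0, 0.01], [-0.99, 0.0, -0.12], [0.12, -0.02, -0.99]]
{'clock': 0.1, 'joint_pos': array([-1.26303255e+00,  2.41343293e-01,  3.85364458e-03,  1.33517168e+00,
       -9.52654767e-06,  1.57078685e+00]), 'joint_vel': array([-0.00038264, -0.00215335,  0.00279191,  0.00072816, -0.00119982,
        0.00156434]), 'tau': array([-9.43435371e-04, -3.73137867e+01,  2.53010023e+01,  1.08497276e-02,
        6.78734909e-05, -5.28939665e-06]), 'eef_pos': array([ 0.15130069, -0.47600165,  0.24449708]), 'tool_rot': array([ 8.07135724e-01, -5.90365187e-01, -7.55460631e-04, -5.46677862e-04]), 'ft_force': array([-0.46505894,  0.04372941,  0.09593005]), 'ft_torque': array([0.02329166, 0.00945507, 0.05375735]), 'grip_width': 0.08517162360368832}
```

View pics/top1.png

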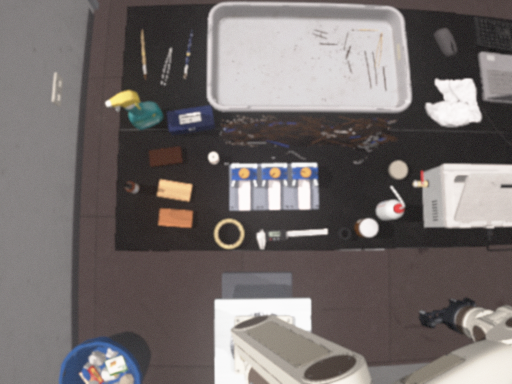

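View pics/scene1.png

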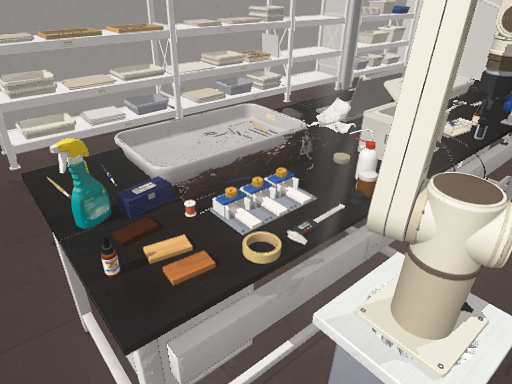

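The top view shows three boards: dark (166,156), pale (175,190) and mid-brown (175,218). The jig is centred near (274,187). The spool is at (213,157), the dropper at (132,187) and the tape at (229,233). Next I'll measure them.

```bash
python3 - <<'E'
from h import *
c=load('top'); im=c['pixels']; cr=im[140:255,120:325]
cv2.imwrite('pics/c1.png',cv2.resize(cr[:,:,::-1],None,fx=3.9,fy=3.9,interpolation=cv2.INTER_CUBIC))
hsv=cv2.cvtColor(im,cv2.COLOR_RGB2HSV)
def blob(m,box,n,z):
    u0,v0,u1,v1=box; M=np.zeros(m.shape,np.uint8); M[v0:v1,u0:u1]=m[v0:v1,u0:u1]
    k,l,s,ce=cv2.connectedComponentsWithStats(M); i=1+np.argmax(s[1:,4]); ys,xs=np.where(l==i)
    P=p2w(c,np.c_[xs,ys],z)[:,:2]; (cx,cy),(w,h),a=cv2.minAreaRect((P*1000).astype(np.float32))
    print(n,s[i,4],'rect',round(cx,1),round(cy,1),round(w,1),round(h,1),round(a,1),'mean',(P.mean(0)*1000).round(1))
H,S,V=[hsv[...,i].astype(int) for i in range(3)]
r,g,b=[im[...,i].astype(int) for i in range(3)]
for n,box,z,t in(('pale',(152,176,200,204),.013,60),('mid',(150,204,200,232),.015,60),('dark',(142,142,192,170),.016,25)):
    blob((r-b>t if n!='dark' else (r-b>12)).astype(np.uint8),box,n,z)
m=((b-r>40)&(V>80)).astype(np.uint8); blob(m,(222,155,325,190),'blue',.052)
for i,bx in enumerate([(235,163,255,182),(265,163,285,182),(294,163,317,182)]): blob(((r-b>80)).astype(np.uint8),bx,'knob%d'%(i+1),.073)
w=((r>190)&(b>190)).astype(np.uint8)
for i,bx in enumerate([(230,176,256,215),(258,176,287,215),(288,176,319,215)]): blob(w,bx,'rail%d'%(i+1),.018)
E
```

```text
pale 576 rect 512.9 293.8 112.9 58.7 80.5 mean [512.7 293.8]
mid 593 rect 419.2 288.5 112.8 59.0 85.4 mean [419.3 288.6]
dark 617 rect 627.3 327.1 66.1 117.9 7.8 mean [627.3 326.5]
blue 111 rect 562.6 -115.5 36.1 39.7 89.9 mean [ 561.7 -111.3]
knob1 71 rect 560.1 59.7 27.3 29.0 63.5 mean [560.6  59.7]
knob2 68 rect 561.9 -39.6 27.4 25.3 44.3 mean [562.2 -39.6]
knob3 67 rect 562.5 -139.0 29.3 26.1 89.9 mean [ 562.4 -138.8]
rail1 344 rect 494.5 59.6 40.0 93.6 89.8 mean [492.6  59.9]
rail2 351 rect 495.8 -40.4 40.1 97.1 89.4 mean [493.8 -39.7]
rail3 333 rect 497.0 -139.1 37.1 94.4 88.8 mean [ 495.3 -139.2]
```

View pics/c1.png

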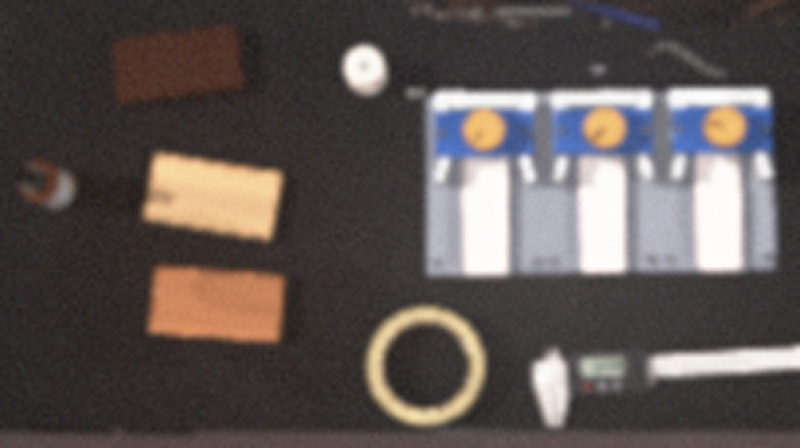

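```bash
cat >> h.py <<'E'
from scipy.spatial.transform import Rotation as Rn
def st():
    o=bot.get_obs(); x=Rn.from_quat(o['tool_rot']).as_matrix()
    a=np.degrees(np.arctan2(x[1,0],x[0,0])); return o,x,a
def to(x,y,z,a_goal=None):
    "shift (cm, tool axes) and roll to reach a world pose"
    o,R,a=st(); d=R.T@(np.array([x,y,z])-o['eef_pos'])*100
    rl=None if a_goal is None else -((a_goal-a+180)%360-180)
    print('t',round(o['clock'],1),'eef',o['eef_pos'].round(4),'a',round(a,2),'q6',round(np.degrees(o['joint_pos'][5])),'shift',d.round(2),'roll',rl and round(rl,1),'F',o['ft_force'].round(1),'T',o['ft_torque'].round(3),'w',round(o['grip_width'],4))
E
python3 - <<'E'
from h import *
to(.562,-.139,.12,-14)
c=load('top')
print('tape',p2w(c,[[229.2,233.8]],.025).round(3),'spool',p2w(c,[[213.5,157.5]],.038).round(3),'drop',p2w(c,[[128,187]],.1).round(3))
s=load('scene');im=s['pixels'][155:240,195:335]
cv2.imwrite('pics/c2.png',cv2.resize(im[:,:,::-1],None,fx=5.5,fy=5.5,interpolation=cv2.INTER_CUBIC))
E
```

```text
t 0.1 eef [ 0.1513 -0.476   0.2445] a -72.37 q6 90 shift [-19.65 -49.35  12.49] roll -58.4 F [-0.5  0.   0.1] T [0.023 0.009 0.054] w 0.0852
tape [[0.366 0.108 0.025]] spool [[0.618 0.16  0.038]] drop [[0.513 0.425 0.1  ]]
```

View pics/c2.png

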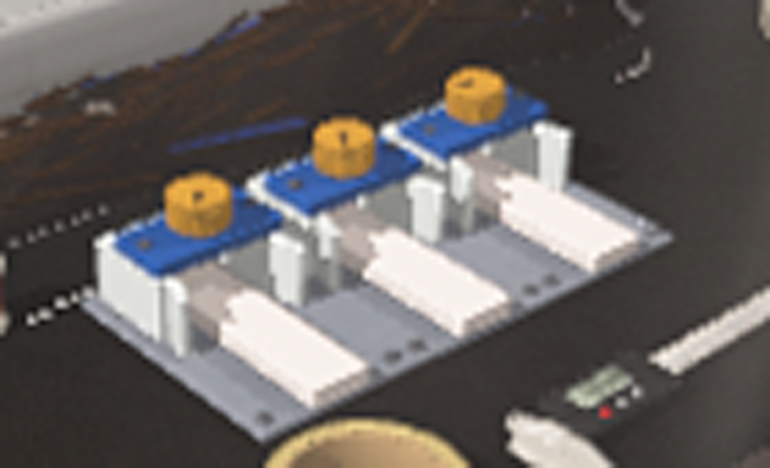

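The crop shows three bridges with nothing standing above the bridge tops except the brass knobs, so the gripper can turn there. First I'll back off lane 3.

Request:
{"api": "play_rows", "payload": {"motion": [{"fingers": -1, "translation": [-19.65, -49.35, 12.4], "roll": -58.4}, {"fingers": -1, "translation": [-19.65, -49.35, 12.4], "roll": -58.4}, {"fingers": -1, "translation": [-19.65, -49.35, 12.4], "roll": -58.4}, {"fingers": -1, "translation": [-19.65, -49.35, 12.4], "roll": -58.4}, {"fingers": -1, "translation": [-19.65, -49.35, 12.4], "roll": -58.4}, {"fingers": -1, "translation": [-19.65, -49.35, 12.4], "roll": -58.4}, {"fingers": -1, "translation": [-19.65, -49.35, 12.4], "roll": -58.4}, {"fingers": -1, "translation": [-19.65, -49.35, 12.4], "roll": -58.4}, {"fingers": -1, "translation": [-19.65, -49.35, 12.4], "roll": -58.4}, {"fingers": -1, "translation": [-19.65, -49.35, 12.4], "roll": -58.4}, {"fingers": -1, "translation": [-19.65, -49.35, 12.4], "roll": -58.4}, {"fingers": -1, "translation": [-19.65, -49.35, 12.4], "roll": -58.4}, {"fingers": -1, "translation": [-19.65, -49.35, 12.4], "roll": -58.4}, {"fingers": -1, "translation": [-19.65, -49.35, 12.4], "roll": -58.4}, {"fingers": -1, "translation": [-19.65, -49.35, 12.4], "roll": -58.4}, {"fingers": -1, "translation": [-19.65, -49.35, 12.4], "roll": -58.4}, {"fingers": -1, "translation": [-19.65, -49.35, 12.4], "roll": -58.4}, {"fingers": -1, "translation": [-19.65, -49.35, 12.4], "roll": -58.4}, {"fingers": -1, "translation": [-19.65, -49.35, 12.4], "roll": -58.4}]}}

```text
clock: 1.68
eef_pos: [0.5615, -0.141, 0.122]
tool_rot: [0.992, -0.123, 0.0, 0.0]
ft_force: [-0.0, 0.2, -0.6]
grip_width: 0.0856
```

```bash
python3 - <<'E'
from h import *
to(.562,-.139,.069,-14); c=snap('scene','s2.png')
print(w2p(c,[[.562,-.139,.073],[.562,-.139,.12]]))
cv2.imwrite('pics/c3.png',cv2.resize(c['pixels'][60:240,200:400,::-1],None,fx=3,fy=3,interpolation=cv2.INTER_CUBIC))
E
```

```text
t 1.7 eef [ 0.5615 -0.141   0.122 ] a -14.09 q6 90 shift [-0.01 -0.21  5.3 ] roll -0.1 F [-0.   0.2 -0.6] T [-0.025 -0.036 -0.043] w 0.0856
[[281.3359026  169.24621819]
 [282.19489364 155.5747656 ]]
```

View pics/c3.png

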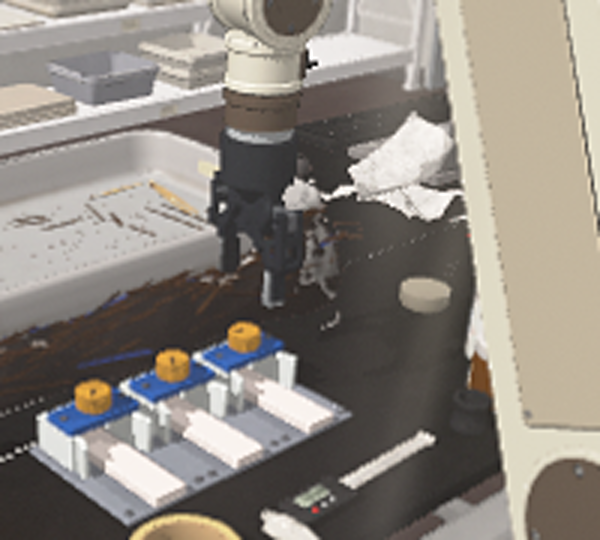

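The knob projection (crop 243,328) lands on the knob, and the fingers hang over it. I'll descend and grip.

Request:
{"api": "play_rows", "payload": {"motion": [{"fingers": -1, "translation": [0, -0.2, 2.7], "roll": 0}, {"fingers": -1, "translation": [0, -0.2, 5.3], "roll": 0}, {"fingers": -1, "translation": [0, -0.2, 5.3], "roll": 0}, {"fingers": 1, "translation": [0, -0.2, 5.3], "roll": 0}, {"fingers": 1, "translation": [0, -0.2, 5.3], "roll": 0}, {"fingers": 1, "translation": [0, -0.2, 5.3], "roll": 0}, {"fingers": 1, "translation": [0, -0.2, 5.3], "roll": 0}, {"fingers": 1, "translation": [0, -0.2, 5.3], "roll": 0}, {"fingers": 1, "translation": [0, -0.2, 5.3], "roll": 0}, {"fingers": 1, "translation": [0, -0.2, 5.3], "roll": 0}, {"fingers": 1, "translation": [0, -0.2, 5.3], "roll": 0}, {"fingers": 1, "translation": [0, -0.2, 5.3], "roll": 0}]}}

```text
clock: 2.73
eef_pos: [0.5636, -0.1381, 0.0703]
tool_rot: [0.993, -0.122, 0.001, 0.0]
ft_force: [-1.6, 0.3, 6.2]
grip_width: 0.0297
```

```bash
python3 -c "
from h import *
to(.562,-.139,.069,-14)"
```

```text
t 2.7 eef [ 0.5636 -0.1381  0.0703] a -13.96 q6 90 shift [-0.13  0.13  0.13] roll 0.0 F [-1.6  0.3  6.2] T [0.025 0.373 0.009] w 0.0297
```

Request:
{"api": "play_rows", "payload": {"motion": [{"fingers": 1, "translation": [0, 0, 0], "roll": -7}, {"fingers": 1, "translation": [0, 0, 0], "roll": -14}, {"fingers": 1, "translation": [0, 0, 0], "roll": -21}, {"fingers": 1, "translation": [0, 0, 0], "roll": -28}, {"fingers": 1, "translation": [0, 0, 0], "roll": -35}, {"fingers": 1, "translation": [0, 0, 0], "roll": -42}, {"fingers": 1, "translation": [0, 0, 0], "roll": -49}, {"fingers": 1, "translation": [0, 0, 0], "roll": -56}, {"fingers": 1, "translation": [0, 0, 0], "roll": -60}, {"fingers": 1, "translation": [0, 0, 0], "roll": -60}]}}

```text
clock: 3.57
eef_pos: [0.5623, -0.1384, 0.0703]
tool_rot: [0.92, 0.392, -0.0, 0.001]
ft_force: [-4.8, -0.3, 6.8]
grip_width: 0.0295
```

```bash
python3 -c "
from h import *
to(.562,-.139,.069,-14)"
```

```text
t 3.6 eef [ 0.5623 -0.1384  0.0703] a 46.15 q6 30 shift [-0.06  0.02  0.13] roll 60.1 F [-4.8 -0.3  6.8] T [-0.178  0.919  0.075] w 0.0295
```

The turn is free (0.07 N m). I'll continue.

Request:
{"api": "play_rows", "payload": {"motion": [{"fingers": 1, "translation": [0, 0, 0], "roll": -7}, {"fingers": 1, "translation": [0, 0, 0], "roll": -14}, {"fingers": 1, "translation": [0, 0, 0], "roll": -21}, {"fingers": 1, "translation": [0, 0, 0], "roll": -28}, {"fingers": 1, "translation": [0, 0, 0], "roll": -35}, {"fingers": 1, "translation": [0, 0, 0], "roll": -42}, {"fingers": 1, "translation": [0, 0, 0], "roll": -49}, {"fingers": 1, "translation": [0, 0, 0], "roll": -56}, {"fingers": 1, "translation": [0, 0, 0], "roll": -63}, {"fingers": 1, "translation": [0, 0, 0], "roll": -70}, {"fingers": 1, "translation": [0, 0, 0], "roll": -70}]}}

```text
clock: 4.48
eef_pos: [0.5621, -0.1398, 0.0703]
tool_rot: [0.529, 0.848, -0.002, 0.001]
ft_force: [-4.9, -4.2, 7.7]
grip_width: 0.0292
```

```bash
python3 -c "
from h import *
to(.562,-.139,.069,-14)"
```

```text
t 4.5 eef [ 0.5621 -0.1398  0.0703] a 116.07 q6 -40 shift [0.08 0.03 0.13] roll 130.1 F [-4.9 -4.2  7.7] T [-0.77   1.088 -0.413] w 0.0292
```

Request:
{"api": "play_rows", "payload": {"motion": [{"fingers": -1, "translation": [0, 0, 0], "roll": 0}, {"fingers": -1, "translation": [0, 0, 0], "roll": 0}, {"fingers": -1, "translation": [0, 0, 0], "roll": 0}, {"fingers": -1, "translation": [0, 0, 0], "roll": 0}, {"fingers": -1, "translation": [0, 0, -4], "roll": 0}, {"fingers": -1, "translation": [4.53, 2.2, -4], "roll": 7}, {"fingers": -1, "translation": [9.06, 4.41, -4], "roll": 14}, {"fingers": -1, "translation": [9.06, 4.41, -4], "roll": 21}, {"fingers": -1, "translation": [9.06, 4.41, -4], "roll": 28}, {"fingers": -1, "translation": [9.06, 4.41, -4], "roll": 35}, {"fingers": -1, "translation": [9.06, 4.41, -4], "roll": 120}, {"fingers": -1, "translation": [9.06, 4.41, -4], "roll": 120}, {"fingers": -1, "translation": [9.06, 4.41, -4], "roll": 120}, {"fingers": -1, "translation": [9.06, 4.41, -4], "roll": 120}, {"fingers": -1, "translation": [9.06, 4.41, -4], "roll": 120}, {"fingers": -1, "translation": [9.06, 4.41, -4], "roll": 120}, {"fingers": -1, "translation": [9.06, 4.41, -4], "roll": 120}, {"fingers": -1, "translation": [9.06, 4.41, -4], "roll": 120}]}}

```text
clock: 5.98
eef_pos: [0.5626, -0.0366, 0.1081]
tool_rot: [0.979, 0.205, -0.0, -0.0]
ft_force: [0.3, -0.0, 0.0]
grip_width: 0.0854
```

```bash
python3 -c "
from h import *
to(.562,-.039,.069,-4)"
```

```text
t 6.0 eef [ 0.5626 -0.0366  0.1081] a 23.65 q6 63 shift [-0.15  0.19  3.91] roll 27.6 F [ 0.3 -0.   0. ] T [-0.015 -0.055  0.015] w 0.0854
```

Request:
{"api": "play_rows", "payload": {"motion": [{"fingers": -1, "translation": [-0.1, 0.25, 2], "roll": 0}, {"fingers": -1, "translation": [-0.1, 0.25, 3.8], "roll": 0}, {"fingers": -1, "translation": [-0.1, 0.25, 3.8], "roll": 0}, {"fingers": 1, "translation": [-0.1, 0.25, 3.8], "roll": 0}, {"fingers": 1, "translation": [-0.1, 0.25, 3.8], "roll": 0}, {"fingers": 1, "translation": [-0.1, 0.25, 3.8], "roll": 0}, {"fingers": 1, "translation": [-0.1, 0.25, 3.8], "roll": 0}, {"fingers": 1, "translation": [-0.1, 0.25, 3.8], "roll": 0}, {"fingers": 1, "translation": [-0.1, 0.25, 3.8], "roll": 0}, {"fingers": 1, "translation": [-0.1, 0.25, 3.8], "roll": 0}, {"fingers": 1, "translation": [-0.1, 0.25, 3.8], "roll": 0}, {"fingers": 1, "translation": [-0.1, 0.25, 3.8], "roll": -7}, {"fingers": 1, "translation": [-0.1, 0.25, 3.8], "roll": -14}, {"fingers": 1, "translation": [-0.1, 0.25, 3.8], "roll": -21}, {"fingers": 1, "translation": [-0.1, 0.25, 3.8], "roll": -28}, {"fingers": 1, "translation": [-0.1, 0.25, 3.8], "roll": -35}, {"fingers": 1, "translation": [-0.1, 0.25, 3.8], "roll": -42}, {"fingers": 1, "translation": [-0.1, 0.25, 3.8], "roll": -49}, {"fingers": 1, "translation": [-0.1, 0.25, 3.8], "roll": -56}, {"fingers": 1, "translation": [-0.1, 0.25, 3.8], "roll": -60}]}}

```text
clock: 7.65
eef_pos: [0.563, -0.0395, 0.0718]
tool_rot: [0.742, 0.671, 0.001, 0.0]
ft_force: [-2.7, 1.4, 4.0]
grip_width: 0.0297
```

```bash
python3 -c "
from h import *
to(.562,-.039,.069,-4)"
```

```text
t 7.7 eef [ 0.563  -0.0395  0.0718] a 84.26 q6 2 shift [ 0.04 -0.1   0.28] roll 88.3 F [-2.7  1.4  4. ] T [ 0.235  0.414 -0.069] w 0.0297
```

Request:
{"api": "play_rows", "payload": {"motion": [{"fingers": 1, "translation": [0, 0, 0], "roll": -7}, {"fingers": 1, "translation": [0, 0, 0], "roll": -14}, {"fingers": 1, "translation": [0, 0, 0], "roll": -21}, {"fingers": 1, "translation": [0, 0, 0], "roll": -28}, {"fingers": 1, "translation": [0, 0, 0], "roll": -35}, {"fingers": 1, "translation": [0, 0, 0], "roll": -42}, {"fingers": 1, "translation": [0, 0, 0], "roll": -49}, {"fingers": 1, "translation": [0, 0, 0], "roll": -56}, {"fingers": 1, "translation": [0, 0, 0], "roll": -63}, {"fingers": 1, "translation": [0, 0, 0], "roll": -70}, {"fingers": 1, "translation": [0, 0, 0], "roll": -70}]}}

```text
clock: 8.57
eef_pos: [0.5691, -0.0249, 0.0726]
tool_rot: [0.218, 0.976, 0.017, 0.003]
ft_force: [11.8, 37.6, -2.4]
grip_width: 0.0243
```

```bash
python3 -c "
from h import *
to(.562,-.039,.069,-4)"
```

```text
t 8.6 eef [ 0.5691 -0.0249  0.0726] a 154.81 q6 -68 shift [ 0.04 -1.59  0.31] roll 158.8 F [11.8 37.6 -2.4] T [ 8.144 -2.417  0.043] w 0.0243
```

The middle screw hit its loosened stop and the grip squeezed off the knob's edge. I'll open and rise.

Request:
{"api": "play_rows", "payload": {"motion": [{"fingers": -1, "translation": [0, 0, 0], "roll": 0}, {"fingers": -1, "translation": [0, 0, 0], "roll": 0}, {"fingers": -1, "translation": [0, 0, 0], "roll": 0}, {"fingers": -1, "translation": [0, 0, 0], "roll": 0}, {"fingers": -1, "translation": [0, 0, -4], "roll": 0}, {"fingers": -1, "translation": [0, 0, -4], "roll": 0}]}}

```text
clock: 9.07
eef_pos: [0.5657, -0.0409, 0.1157]
tool_rot: [0.226, 0.974, 0.0, 0.004]
ft_force: [1.4, -0.6, 1.5]
grip_width: 0.0856
```

```bash
python3 -c "
from h import *
to(.561,.061,.11,10)"
```

```text
t 9.1 eef [ 0.5657 -0.0409  0.1157] a 153.88 q6 -68 shift [4.92 8.94 0.56] roll 143.9 F [ 1.4 -0.6  1.5] T [ 0.029 -0.095  0.002] w 0.0856
```

Request:
{"api": "play_rows", "payload": {"motion": [{"fingers": -1, "translation": [2.5, 4.5, 0.5], "roll": 7}, {"fingers": -1, "translation": [4.9, 8.9, 0.5], "roll": 134}, {"fingers": -1, "translation": [4.9, 8.9, 0.5], "roll": 134}, {"fingers": -1, "translation": [4.9, 8.9, 0.5], "roll": 134}, {"fingers": -1, "translation": [4.9, 8.9, 0.5], "roll": 134}, {"fingers": -1, "translation": [4.9, 8.9, 0.5], "roll": 134}, {"fingers": -1, "translation": [4.9, 8.9, 0.5], "roll": 134}, {"fingers": -1, "translation": [4.9, 8.9, 0.5], "roll": 134}, {"fingers": -1, "translation": [4.9, 8.9, 0.5], "roll": 134}, {"fingers": -1, "translation": [4.9, 8.9, 0.5], "roll": 134}, {"fingers": -1, "translation": [4.9, 8.9, 0.5], "roll": 134}, {"fingers": -1, "translation": [4.9, 8.9, 0.5], "roll": 134}, {"fingers": -1, "translation": [4.9, 8.9, 0.5], "roll": 134}, {"fingers": -1, "translation": [4.9, 8.9, 0.5], "roll": 134}, {"fingers": -1, "translation": [4.9, 8.9, 0.5], "roll": 134}, {"fingers": -1, "translation": [4.9, 8.9, 0.5], "roll": 134}, {"fingers": -1, "translation": [4.9, 8.9, 0.5], "roll": 134}, {"fingers": -1, "translation": [4.9, 8.9, 0.5], "roll": 134}, {"fingers": -1, "translation": [4.9, 8.9, 0.5], "roll": 134}, {"fingers": -1, "translation": [4.9, 8.9, 0.5], "roll": 134}]}}

```text
clock: 10.73
eef_pos: [0.5581, 0.0607, 0.1057]
tool_rot: [0.985, 0.172, 0.0, 0.0]
ft_force: [-0.2, 0.2, 0.5]
grip_width: 0.0854
```

```bash
python3 -c "
from h import *
to(.561,.060,.069,10)"
```

```text
t 10.7 eef [0.5581 0.0607 0.1057] a 19.77 q6 76 shift [0.25 0.16 3.67] roll 9.8 F [-0.2  0.2  0.5] T [-0.06   0.014 -0.001] w 0.0854
```

Request:
{"api": "play_rows", "payload": {"motion": [{"fingers": -1, "translation": [0.25, 0.15, 2], "roll": 0}, {"fingers": -1, "translation": [0.25, 0.15, 3.6], "roll": 0}, {"fingers": -1, "translation": [0.25, 0.15, 3.6], "roll": 0}, {"fingers": 1, "translation": [0.25, 0.15, 3.6], "roll": 0}, {"fingers": 1, "translation": [0.25, 0.15, 3.6], "roll": 0}, {"fingers": 1, "translation": [0.25, 0.15, 3.6], "roll": 0}, {"fingers": 1, "translation": [0.25, 0.15, 3.6], "roll": 0}, {"fingers": 1, "translation": [0.25, 0.15, 3.6], "roll": 0}, {"fingers": 1, "translation": [0.25, 0.15, 3.6], "roll": 0}, {"fingers": 1, "translation": [0.25, 0.15, 3.6], "roll": 0}, {"fingers": 1, "translation": [0.25, 0.15, 3.6], "roll": 0}, {"fingers": 1, "translation": [0.25, 0.15, 3.6], "roll": -7}, {"fingers": 1, "translation": [0.25, 0.15, 3.6], "roll": -14}, {"fingers": 1, "translation": [0.25, 0.15, 3.6], "roll": -21}, {"fingers": 1, "translation": [0.25, 0.15, 3.6], "roll": -28}, {"fingers": 1, "translation": [0.25, 0.15, 3.6], "roll": -35}, {"fingers": 1, "translation": [0.25, 0.15, 3.6], "roll": -42}, {"fingers": 1, "translation": [0.25, 0.15, 3.6], "roll": -49}, {"fingers": 1, "translation": [0.25, 0.15, 3.6], "roll": -56}, {"fingers": 1, "translation": [0.25, 0.15, 3.6], "roll": -60}]}}

```text
clock: 12.4
eef_pos: [0.5604, 0.0607, 0.0708]
tool_rot: [0.765, 0.645, -0.0, 0.001]
ft_force: [-2.9, -1.6, 4.6]
grip_width: 0.0297
```

```bash
python3 -c "
from h import *
to(.561,.060,.069,10)"
```

```text
t 12.4 eef [0.5604 0.0607 0.0708] a 80.26 q6 16 shift [-0.06  0.07  0.18] roll 70.3 F [-2.9 -1.6  4.6] T [-0.393  0.613 -0.102] w 0.0297
```

Request:
{"api": "play_rows", "payload": {"motion": [{"fingers": 1, "translation": [0, 0, 0], "roll": -7}, {"fingers": 1, "translation": [0, 0, 0], "roll": -14}, {"fingers": 1, "translation": [0, 0, 0], "roll": -21}, {"fingers": 1, "translation": [0, 0, 0], "roll": -28}, {"fingers": 1, "translation": [0, 0, 0], "roll": -35}, {"fingers": 1, "translation": [0, 0, 0], "roll": -35}]}}

```text
clock: 12.9
eef_pos: [0.5676, 0.0638, 0.0711]
tool_rot: [0.535, 0.845, 0.006, 0.005]
ft_force: [12.9, 6.6, -9.9]
grip_width: 0.0298
```

```bash
python3 -c "
from h import *
to(.561,.060,.069,10)"
```

```text
t 12.9 eef [0.5676 0.0638 0.0711] a 115.28 q6 -19 shift [-0.06 -0.76  0.2 ] roll 105.3 F [12.9  6.6 -9.9] T [ 1.232 -2.987  0.111] w 0.0298
```

Request:
{"api": "play_rows", "payload": {"motion": [{"fingers": -1, "translation": [0, 0, 0], "roll": 0}, {"fingers": -1, "translation": [0, 0, 0], "roll": 0}, {"fingers": -1, "translation": [0, 0, 0], "roll": 0}, {"fingers": -1, "translation": [0, 0, 0], "roll": 0}, {"fingers": -1, "translation": [0, 0, -4], "roll": 0}, {"fingers": -1, "translation": [0, 0, -7], "roll": -7}, {"fingers": -1, "translation": [0, 0, -7], "roll": -14}, {"fingers": -1, "translation": [0, 0, -7], "roll": -14}]}}

```text
clock: 13.57
eef_pos: [0.562, 0.0612, 0.1419]
tool_rot: [0.43, 0.903, 0.001, 0.002]
ft_force: [0.2, 0.4, 0.2]
grip_width: 0.0852
```

```bash
cat > seg.py <<'E'
from h import *
c=snap('top','t_seg.png'); im=c['pixels'].astype(int); r,b=im[...,0],im[...,2]
hue=cv2.cvtColor(c['pixels'],cv2.COLOR_RGB2HSV)
for n,box,z,lo,hi in(('pale',(135,135,226,245),.013,165,256),('mid',(135,135,226,245),.015,120,165),('dark',(135,135,226,245),.016,0,95)):
    v=hue[...,2].astype(int); m=((r-b>(14 if n=='dark' else 40))&(v>=lo)&(v<hi)).astype(np.uint8)
    u0,v0,u1,v1=box; M=np.zeros_like(m); M[v0:v1,u0:u1]=m[v0:v1,u0:u1]
    M=cv2.morphologyEx(M,cv2.MORPH_OPEN,np.ones((3,3),np.uint8))
    k,l,s,ce=cv2.connectedComponentsWithStats(M)
    for i in range(1,k):
        if s[i,4]<150: continue
        ys,xs=np.where(l==i); P=p2w(c,np.c_[xs,ys],z)[:,:2]*1000
        C=np.cov(P.T); w,V=np.linalg.eigh(C); d=V[:,1]*np.sign(V[1,1])
        ang=np.degrees(np.arctan2(d[1],d[0])); m0=P.mean(0); g=m0-30*d
        print(n,s[i,4],'c',m0.round(1),'size',np.sqrt(12*w).round(1),'long ang',ang.round(1),'grasp',g.round(1))
E
python3 - <<'E'
import seg
from h import *
to(.6314,.2968,.12,187.8)
E
```

```text
pale 549 c [512.6 293.1] size [ 57.3 109.2] long ang 79.6 grasp [507.2 263.6]
pale 524 c [419.9 288.9] size [ 54.3 107.2] long ang 85.7 grasp [417.7 258.9]
dark 569 c [627.4 326.4] size [ 59.4 112.5] long ang 96.5 grasp [630.8 296.6]
t 13.6 eef [0.5607 0.0611 0.1401] a 128.82 q6 -33 shift [13.94 20.28  2.02] roll -59.0 F [-0.1  0.8 -0.4] T [ 0.014  0.005 -0.072] w 0.0853
```

Request:
{"api": "play_rows", "payload": {"motion": [{"fingers": -0.7, "translation": [2.3, 3.3, 0], "roll": -7}, {"fingers": -0.7, "translation": [4.6, 6.7, 0], "roll": -58}, {"fingers": -0.7, "translation": [13.9, 20.3, 2], "roll": -58}, {"fingers": -0.7, "translation": [13.9, 20.3, 2], "roll": -58}, {"fingers": -0.7, "translation": [13.9, 20.3, 2], "roll": -58}, {"fingers": -0.7, "translation": [13.9, 20.3, 2], "roll": -58}, {"fingers": -0.7, "translation": [13.9, 20.3, 2], "roll": -58}, {"fingers": -0.7, "translation": [13.9, 20.3, 2], "roll": -58}, {"fingers": -0.7, "translation": [13.9, 20.3, 2], "roll": -58}, {"fingers": -0.7, "translation": [13.9, 20.3, 2], "roll": -58}, {"fingers": -0.7, "translation": [13.9, 20.3, 2], "roll": -58}, {"fingers": -0.7, "translation": [13.9, 20.3, 2], "roll": -58}]}}

```text
clock: 14.62
eef_pos: [0.6308, 0.2961, 0.1192]
tool_rot: [-0.059, 0.998, -0.0, -0.0]
ft_force: [0.7, -0.6, 0.3]
grip_width: 0.0725
```

```bash
python3 - <<'E'
from h import *
to(.631,.297,.014,187)
c=snap('scene','s3.png'); print(w2p(c,[[.631,.297,.016],[.6274,.3264,.016]]))
cv2.imwrite('pics/c4.png',cv2.resize(c['pixels'][100:290,60:260,::-1],None,fx=3,fy=3,interpolation=cv2.INTER_CUBIC))
E
```

```text
t 14.6 eef [0.6308 0.2961 0.1192] a -173.23 q6 -72 shift [-0.03  0.09 10.52] roll -0.2 F [ 0.7 -0.6  0.3] T [-0.053  0.025 -0.013] w 0.0725
[[145.13376244 223.72837616]
 [135.50956121 228.28584282]]
```

View pics/c4.png

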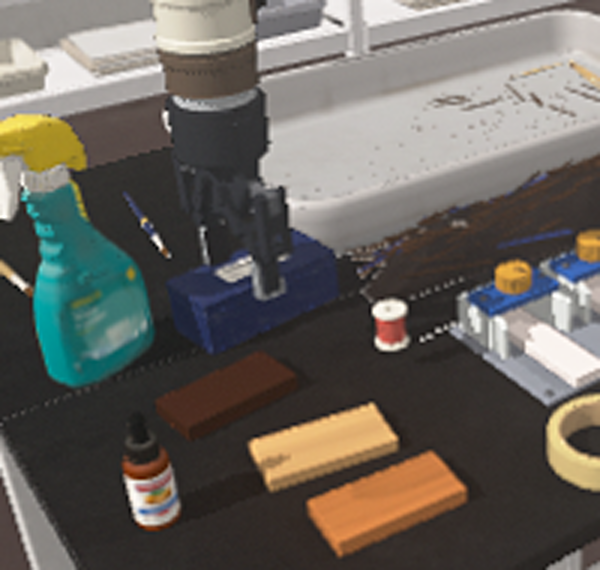

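The view shows the dark board's centre at crop (226,385), as projected. The blue box stands behind it, so I'll check the clearance.

```bash
python3 - <<'E'
from h import *
c=load('scene'); print(p2w(c,[[60+212/3,100+350/3],[60+340/3,100+295/3]],0.0).round(3), p2w(c,[[60+200/3,100+310/3]],0.055).round(3))
E
```

```text
[[0.711 0.306 0.   ]
 [0.725 0.16  0.   ]] [[0.697 0.315 0.055]]
```

The box front is at x≈0.71 and the fingers reach 0.682, so it's clear.

Request:
{"api": "play_rows", "payload": {"motion": [{"fingers": -0.7, "translation": [0, 0.1, 4], "roll": 0}, {"fingers": -0.7, "translation": [0, 0.1, 8], "roll": 0}, {"fingers": -0.7, "translation": [0, 0.1, 10.5], "roll": 0}, {"fingers": -0.7, "translation": [0, 0.1, 10.5], "roll": 0}, {"fingers": 1, "translation": [0, 0.1, 10.5], "roll": 0}, {"fingers": 1, "translation": [0, 0.1, 10.5], "roll": 0}, {"fingers": 1, "translation": [0, 0.1, 10.5], "roll": 0}, {"fingers": 1, "translation": [0, 0.1, 10.5], "roll": 0}, {"fingers": 1, "translation": [0, 0.1, 10.5], "roll": 0}, {"fingers": 1, "translation": [0, 0.1, 10.5], "roll": 0}]}}

```text
clock: 15.5
eef_pos: [0.6317, 0.2983, 0.0158]
tool_rot: [-0.061, 0.998, 0.0, 0.001]
ft_force: [-1.0, 0.2, 2.7]
grip_width: 0.0546
```

```bash
python3 -c "
from h import *
to(.631,.297,.014,187)"
```

```text
t 15.5 eef [0.6317 0.2983 0.0158] a -173.04 q6 -72 shift [ 0.08 -0.12  0.18] roll -0.0 F [-1.   0.2  2.7] T [-0.127  0.066  0.01 ] w 0.0546
```

Request:
{"api": "play_rows", "payload": {"motion": [{"fingers": 1, "translation": [0, 0, -4], "roll": 0}, {"fingers": 1, "translation": [0, 0, -8], "roll": 0}, {"fingers": 1, "translation": [2.4, -4.1, -10], "roll": 7}, {"fingers": 1, "translation": [4.8, -8.2, -10], "roll": 14}, {"fingers": 1, "translation": [7.2, -12.3, -10], "roll": 21}, {"fingers": 1, "translation": [9.6, -16.4, -10], "roll": 28}, {"fingers": 1, "translation": [12, -20.5, -10], "roll": 35}, {"fingers": 1, "translation": [14.4, -24.7, -10], "roll": 42}, {"fingers": 1, "translation": [16.8, -28.8, -10], "roll": 49}, {"fingers": 1, "translation": [19.2, -32.9, -10], "roll": 56}, {"fingers": 1, "translation": [21.6, -37, -10], "roll": 63}, {"fingers": 1, "translation": [24, -41.1, -10], "roll": 70}, {"fingers": 1, "translation": [24, -41.1, -10], "roll": 77}, {"fingers": 1, "translation": [24, -41.1, -10], "roll": 84}, {"fingers": 1, "translation": [24, -41.1, -10], "roll": 91}, {"fingers": 1, "translation": [24, -41.1, -10], "roll": 96.5}, {"fingers": 1, "translation": [24, -41.1, -10], "roll": 96.5}, {"fingers": 1, "translation": [24, -41.1, -10], "roll": 96.5}]}}

```text
clock: 17.0
eef_pos: [0.4426, -0.1393, 0.1147]
tool_rot: [0.703, 0.711, 0.0, 0.0]
ft_force: [-0.1, 0.2, -1.2]
grip_width: 0.0542
```

```bash
python3 - <<'E'
from h import *
to(.444,-.139,.06,90.5)
c=snap('top','t4.png'); s=snap('scene','s4.png')
a=cv2.resize(c['pixels'][140:260,215:335,::-1],None,fx=3.3,fy=3.3,interpolation=cv2.INTER_CUBIC)
b=cv2.resize(s['pixels'][130:250,200:320,::-1],None,fx=3.3,fy=3.3,interpolation=cv2.INTER_CUBIC)
cv2.imwrite('pics/c5.png',np.hstack([a,b]))
E
```

```text
t 17.0 eef [ 0.4426 -0.1393  0.1147] a 90.6 q6 -18 shift [0.03 0.14 5.47] roll 0.1 F [-0.1  0.2 -1.2] T [0.058 0.017 0.012] w 0.0542
```

View pics/c5.png

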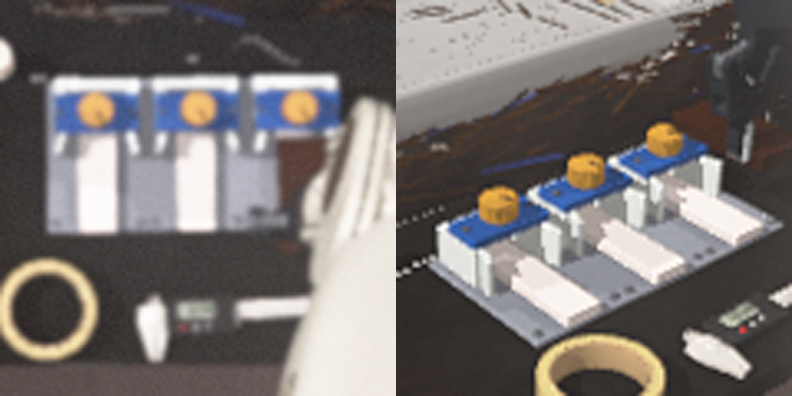

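```bash
python3 - <<'E'
from h import *
c=load('top'); p=w2p(c,[[.526,-.111,.115],[.416,-.111,.115],[.562,-.139,.073]]); print(p.round(1),((p-[215,140])*3.3).round(0))
im=c['pixels'].astype(int)
for v in (183,188,193): print([tuple(im[v,u]) for u in range(294,306)])
E
```

```text
[[298.8 181.5]
 [299.5 217.1]
 [305.5 172.2]] [[277. 137.]
 [279. 254.]
 [299. 106.]]
[(np.int64(230), np.int64(229), np.int64(231)), (np.int64(171), np.int64(171), np.int64(176)), (np.int64(131), np.int64(131), np.int64(133)), (np.int64(115), np.int64(112), np.int64(118)), (np.int64(108), np.int64(102), np.int64(102)), (np.int64(96), np.int64(80), np.int64(77)), (np.int64(91), np.int64(66), np.int64(60)), (np.int64(91), np.int64(67), np.int64(59)), (np.int64(90), np.int64(66), np.int64(57)), (np.int64(90), np.int64(67), np.int64(60)), (np.int64(90), np.int64(64), np.int64(59)), (np.int64(93), np.int64(68), np.int64(60))]
[(np.int64(151), np.int64(152), np.int64(162)), (np.int64(149), np.int64(148), np.int64(158)), (np.int64(146), np.int64(144), np.int64(154)), (np.int64(143), np.int64(142), np.int64(152)), (np.int64(132), np.int64(126), np.int64(129)), (np.int64(109), np.int64(96), np.int64(94)), (np.int64(97), np.int64(73), np.int64(68)), (np.int64(88), np.int64(63), np.int64(57)), (np.int64(91), np.int64(66), np.int64(59)), (np.int64(94), np.int64(69), np.int64(62)), (np.int64(91), np.int64(66), np.int64(60)), (np.int64(88), np.int64(60), np.int64(55))]
[(np.int64(170), np.int64(170), np.int64(181)), (np.int64(166), np.int64(166), np.int64(177)), (np.int64(168), np.int64(167), np.int64(177)), (np.int64(163), np.int64(163), np.int64(171)), (np.int64(142), np.int64(136), np.int64(144)), (np.int64(116), np.int64(101), np.int64(102)), (np.int64(95), np.int64(74), np.int64(66)), (np.int64(92), np.int64(70), np.int64(59)), (np.int64(89), np.int64(66), np.int64(59)), (np.int64(93), np.int64(70), np.int64(62)), (np.int64(95), np.int64(70), np.int64(65)), (np.int64(92), np.int64(65), np.int64(58))]
```

The board edge matches the prediction. I'll lower it onto the rail and slide in.

Request:
{"api": "play_rows", "payload": {"motion": [{"fingers": 1, "translation": [0, 0.1, 3.5], "roll": 0}, {"fingers": 1, "translation": [0, 0.1, 6.5], "roll": 0}, {"fingers": 1, "translation": [0, 0.1, 7.5], "roll": 0}, {"fingers": 1, "translation": [0, 0.1, 8.0], "roll": 0}, {"fingers": 1, "translation": [0, 0.1, 8.0], "roll": 0}, {"fingers": 1, "translation": [0, 1, 8.0], "roll": 0}, {"fingers": 1, "translation": [0, 2, 8.0], "roll": 0}, {"fingers": 1, "translation": [0, 3, 8.0], "roll": 0}, {"fingers": 1, "translation": [0, 3, 8.0], "roll": 0}]}}

```text
clock: 17.85
eef_pos: [0.4764, -0.1391, 0.0353]
tool_rot: [0.703, 0.711, 0.001, 0.002]
ft_force: [1.3, 0.1, 0.1]
grip_width: 0.0542
```

```bash
python3 -c "
from h import *
to(.504,-.139,.034,90.5)"
```

```text
t 17.9 eef [ 0.4764 -0.1391  0.0353] a 90.58 q6 -17 shift [-0.02  2.76  0.14] roll 0.1 F [1.3 0.1 0.1] T [-0.062 -0.032  0.046] w 0.0542
```

Request:
{"api": "play_rows", "payload": {"motion": [{"fingers": 1, "translation": [0, 0, 0.15], "roll": 0}, {"fingers": 1, "translation": [0, 0.6, 0.2], "roll": 0}, {"fingers": 1, "translation": [0, 1.2, 0.2], "roll": 0}, {"fingers": 1, "translation": [0, 1.8, 0.2], "roll": 0}, {"fingers": 1, "translation": [0, 2.3, 0.2], "roll": 0}, {"fingers": 1, "translation": [0, 2.7, 0.2], "roll": 0}, {"fingers": 1, "translation": [0, 3.0, 0.2], "roll": 0}, {"fingers": 1, "translation": [0, 3.0, 0.2], "roll": 0}]}}

```text
clock: 18.52
eef_pos: [0.4992, -0.1387, 0.0337]
tool_rot: [0.704, 0.71, -0.002, -0.002]
ft_force: [-10.4, 0.6, 17.2]
grip_width: 0.0544
```

```bash
python3 -c "
from h import *
to(.504,-.139,.034,90.5)"
```

```text
t 18.5 eef [ 0.4992 -0.1387  0.0337] a 90.46 q6 -16 shift [-0.04  0.48 -0.04] roll -0.0 F [-10.4   0.6  17.2] T [ 0.048  2.106 -0.024] w 0.0544
```

Request:
{"api": "play_rows", "payload": {"motion": [{"fingers": 1, "translation": [0, 0.3, -0.1], "roll": 0}, {"fingers": 1, "translation": [0, 0.6, -0.1], "roll": 0}, {"fingers": 1, "translation": [0, 0.8, -0.1], "roll": 0}, {"fingers": 1, "translation": [0, 0.8, -0.1], "roll": 0}]}}

```text
clock: 18.85
eef_pos: [0.5028, -0.1386, 0.0337]
tool_rot: [0.704, 0.71, -0.005, -0.005]
ft_force: [-19.5, -1.6, 21.2]
grip_width: 0.0541
```

```bash
python3 - <<'E'
from h import *
to(.504,-.139,.034,90.5)
c=snap('top','t5.png'); s=snap('scene','s5.png')
a=cv2.resize(c['pixels'][140:260,215:335,::-1],None,fx=3.3,fy=3.3,interpolation=cv2.INTER_CUBIC)
b=cv2.resize(s['pixels'][130:250,220:340,::-1],None,fx=3.3,fy=3.3,interpolation=cv2.INTER_CUBIC)
cv2.imwrite('pics/c6.png',np.hstack([a,b]))
E
```

```text
t 18.9 eef [ 0.5028 -0.1386  0.0337] a 90.46 q6 -16 shift [-0.04  0.12 -0.04] roll -0.0 F [-19.5  -1.6  21.2] T [-0.196  3.754  0.233] w 0.0541
```

View pics/c6.png

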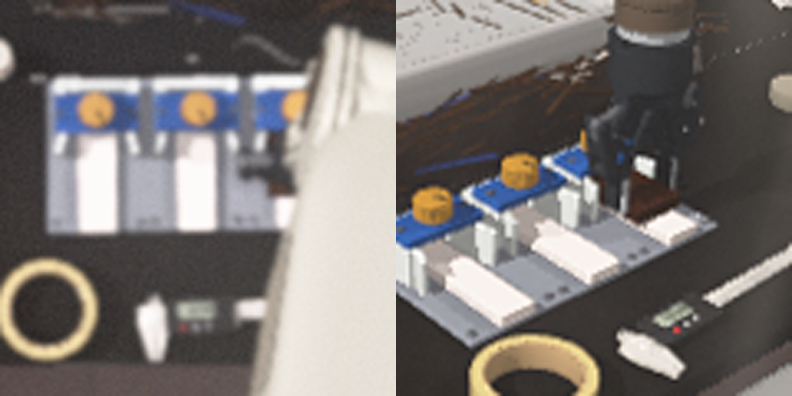

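The board is under the lane 3 bridge. I'll release and check how far home it is.

Request:
{"api": "play_rows", "payload": {"motion": [{"fingers": -0.7, "translation": [0, -0.5, 0], "roll": 0}, {"fingers": -0.7, "translation": [0, -0.5, 0], "roll": 0}, {"fingers": -0.7, "translation": [0, -0.5, 0], "roll": 0}, {"fingers": -0.7, "translation": [0, -0.5, -4], "roll": 0}, {"fingers": -0.7, "translation": [0, -0.5, -8], "roll": 0}, {"fingers": -0.7, "translation": [-4, -0.5, -10], "roll": 0}, {"fingers": -0.7, "translation": [4, -0.5, -10], "roll": 0}, {"fingers": -0.7, "translation": [12, -0.5, -10], "roll": 0}, {"fingers": -0.7, "translation": [16, -0.5, -10], "roll": 0}, {"fingers": -0.7, "translation": [16, -0.5, -10], "roll": 0}, {"fingers": -0.7, "translation": [16, -0.5, -10], "roll": 0}]}}

```text
clock: 19.87
eef_pos: [0.5047, 0.0237, 0.1336]
tool_rot: [0.704, 0.71, 0.001, 0.0]
ft_force: [0.9, -0.0, 0.8]
grip_width: 0.0722
```

```bash
python3 - <<'E'
from h import *
to(.504,-.139,.034,90.5)
c=snap('top','t6.png'); im=c['pixels'].astype(int)
print(w2p(c,[[.477,-.139,.034],[.477,-.167,.034],[.477,-.111,.034],[.447,-.139,.018]]).round(1))
for u in (297,305,313):
  print(u,[(v,int(im[v,u].sum())) for v in range(184,214,1)])
print([(u,int(im[192,u].sum())) for u in range(286,322)])
import seg
E
```

```text
t 19.9 eef [0.5047 0.0237 0.1336] a 90.49 q6 2 shift [-16.28  -0.23   9.94] roll -0.0 F [ 0.9 -0.   0.8] T [-0.    -0.019  0.054] w 0.0722
[[304.3 199.5]
 [312.7 199.5]
 [295.8 199.6]
 [303.8 208.9]]
297 [(184, 194), (185, 207), (186, 209), (187, 210), (188, 213), (189, 225), (190, 227), (191, 230), (192, 213), (193, 206), (194, 199), (195, 199), (196, 194), (197, 201), (198, 200), (199, 248), (200, 313), (201, 377), (202, 449), (203, 490), (204, 520), (205, 521), (206, 515), (207, 522), (208, 487), (209, 381), (210, 246), (211, 182), (212, 204), (213, 207)]
305 [(184, 209), (185, 195), (186, 190), (187, 194), (188, 197), (189, 206), (190, 202), (191, 196), (192, 187), (193, 185), (194, 180), (195, 189), (196, 188), (197, 169), (198, 216), (199, 347), (200, 523), (201, 638), (202, 708), (203, 737), (204, 747), (205, 749), (206, 748), (207, 745), (208, 700), (209, 502), (210, 281), (211, 187), (212, 167), (213, 167)]
313 [(184, 378), (185, 355), (186, 341), (187, 337), (188, 336), (189, 340), (190, 342), (191, 352), (192, 337), (193, 338), (194, 334), (195, 322), (196, 327), (197, 321), (198, 342), (199, 351), (200, 381), (201, 393), (202, 393), (203, 410), (204, 441), (205, 456), (206, 459), (207, 431), (208, 377), (209, 271), (210, 179), (211, 169), (212, 166), (213, 160)]
[(286, 547), (287, 508), (288, 475), (289, 472), (290, 482), (291, 476), (292, 497), (293, 486), (294, 458), (295, 387), (296, 271), (297, 213), (298, 211), (299, 209), (300, 204), (301, 202), (302, 181), (303, 194), (304, 184), (305, 187), (306, 184), (307, 200), (308, 194), (309, 184), (310, 179), (311, 209), (312, 279), (313, 337), (314, 392), (315, 394), (316, 393), (317, 352), (318, 277), (319, 188), (320, 130), (321, 127)]
pale 552 c [512.6 293.3] size [ 57.5 109.5] long ang 79.7 grasp [507.3 263.8]
pale 527 c [419.9 288.9] size [ 54.6 107.1] long ang 85.8 grasp [417.7 259. ]
```

The lane 3 rear edge measures at row 199.6 against 199.5 expected for home, and it's centred. I'll tighten it now.

Request:
{"api": "play_rows", "payload": {"motion": [{"fingers": -1, "translation": [-4, 1.4, 1], "roll": -7}, {"fingers": -1, "translation": [-8, 2.8, 2], "roll": -14}, {"fingers": -1, "translation": [-12, 4.2, 2], "roll": -21}, {"fingers": -1, "translation": [-16.3, 5.6, 2], "roll": -28}, {"fingers": -1, "translation": [-16.3, 5.6, 2], "roll": -35}, {"fingers": -1, "translation": [-16.3, 5.6, 2], "roll": -42}, {"fingers": -1, "translation": [-16.3, 5.6, 2], "roll": -49}, {"fingers": -1, "translation": [-16.3, 5.6, 2], "roll": -56}, {"fingers": -1, "translation": [-16.3, 5.6, 2], "roll": -63}, {"fingers": -1, "translation": [-16.3, 5.6, 2], "roll": -70}, {"fingers": -1, "translation": [-16.3, 5.6, 2], "roll": -70}, {"fingers": -1, "translation": [-16.3, 5.6, 2], "roll": -70}]}}

```text
clock: 20.97
eef_pos: [0.5618, -0.1418, 0.1132]
tool_rot: [0.171, 0.985, -0.0, 0.0]
ft_force: [-0.4, 0.4, 0.8]
grip_width: 0.0855
```

```bash
python3 -c "
from h import *
to(.5625,-.139,.068,160)"
```

```text
t 21.0 eef [ 0.5618 -0.1418  0.1132] a 160.27 q6 -84 shift [0.03 0.29 4.52] roll 0.3 F [-0.4  0.4  0.8] T [-0.059 -0.029 -0.04 ] w 0.0855
```

Request:
{"api": "play_rows", "payload": {"motion": [{"fingers": -1, "translation": [0, 0.25, 2.5], "roll": 0}, {"fingers": -1, "translation": [0, 0.25, 4.5], "roll": 0}, {"fingers": -1, "translation": [0, 0.25, 4.5], "roll": 0}, {"fingers": 1, "translation": [0, 0.25, 4.5], "roll": 0}, {"fingers": 1, "translation": [0, 0.25, 4.5], "roll": 0}, {"fingers": 1, "translation": [0, 0.25, 4.5], "roll": 0}, {"fingers": 1, "translation": [0, 0.25, 4.5], "roll": 0}, {"fingers": 1, "translation": [0, 0.25, 4.5], "roll": 0}, {"fingers": 1, "translation": [0, 0.25, 4.5], "roll": 0}, {"fingers": 1, "translation": [0, 0.25, 4.5], "roll": 0}, {"fingers": 1, "translation": [0, 0.25, 4.5], "roll": 0}, {"fingers": 1, "translation": [0, 0.25, 4.5], "roll": 7}, {"fingers": 1, "translation": [0, 0.25, 4.5], "roll": 14}, {"fingers": 1, "translation": [0, 0.25, 4.5], "roll": 21}, {"fingers": 1, "translation": [0, 0.25, 4.5], "roll": 28}, {"fingers": 1, "translation": [0, 0.25, 4.5], "roll": 35}, {"fingers": 1, "translation": [0, 0.25, 4.5], "roll": 42}, {"fingers": 1, "translation": [0, 0.25, 4.5], "roll": 49}, {"fingers": 1, "translation": [0, 0.25, 4.5], "roll": 55}, {"fingers": 1, "translation": [0, 0.25, 4.5], "roll": 55}]}}

```text
clock: 22.63
eef_pos: [0.5636, -0.1393, 0.07]
tool_rot: [0.607, 0.795, 0.0, 0.002]
ft_force: [-1.0, 0.4, 5.3]
grip_width: 0.0298
```

```bash
python3 -c "
from h import *
to(.5625,-.139,.068,160)"
```

```text
t 22.6 eef [ 0.5636 -0.1393  0.07  ] a 105.24 q6 -29 shift [ 0.06 -0.09  0.2 ] roll -54.8 F [-1.   0.4  5.3] T [-0.114  0.134 -0.042] w 0.0298
```

```bash
cat > tq.py <<'E'
from h import *
T=[];F=[]
for i in range(4):
    bot.camera('top'); o,R,a=st(); T.append(o['ft_torque'][2]); F.append(o['ft_force'])
print('t',round(o['clock'],2),'a',round(a,1),'eef',o['eef_pos'].round(4),'Tz',np.round(T,3),'mean',round(np.mean(T),3),'F',np.mean(F,0).round(1),'w',round(o['grip_width'],4))
E
python3 tq.py
```

```text
t 22.83 a 105.4 eef [ 0.5636 -0.1393  0.07  ] Tz [-0.077 -0.048 -0.124 -0.015] mean -0.066 F [-0.7 -0.6  5.1] w 0.0298
```

Request:
{"api": "play_rows", "payload": {"motion": [{"fingers": 1, "translation": [0, 0, 0], "roll": 7}, {"fingers": 1, "translation": [0, 0, 0], "roll": 14}, {"fingers": 1, "translation": [0, 0, 0], "roll": 21}, {"fingers": 1, "translation": [0, 0, 0], "roll": 28}, {"fingers": 1, "translation": [0, 0, 0], "roll": 35}, {"fingers": 1, "translation": [0, 0, 0], "roll": 42}, {"fingers": 1, "translation": [0, 0, 0], "roll": 49}, {"fingers": 1, "translation": [0, 0, 0], "roll": 55}, {"fingers": 1, "translation": [0, 0, 0], "roll": 55}]}}

```text
clock: 23.58
eef_pos: [0.5635, -0.1396, 0.07]
tool_rot: [0.905, 0.424, 0.001, 0.001]
ft_force: [-2.6, -0.4, 5.2]
grip_width: 0.0296
```

```bash
python3 tq.py
```

```text
t 23.78 a 50.4 eef [ 0.5634 -0.1396  0.0699] Tz [-0.118 -0.076 -0.051 -0.045] mean -0.072 F [-0.1 -0.6  5.5] w 0.03
```

Request:
{"api": "play_rows", "payload": {"motion": [{"fingers": 1, "translation": [0, 0, 0], "roll": 4}, {"fingers": 1, "translation": [0, 0, 0], "roll": 8}, {"fingers": 1, "translation": [0, 0, 0], "roll": 12}, {"fingers": 1, "translation": [0, 0, 0], "roll": 16}, {"fingers": 1, "translation": [0, 0, 0], "roll": 20}, {"fingers": 1, "translation": [0, 0, 0], "roll": 24}]}}

```text
clock: 24.28
eef_pos: [0.5633, -0.1396, 0.07]
tool_rot: [0.974, 0.227, 0.001, 0.001]
ft_force: [-1.3, -1.5, 4.6]
grip_width: 0.03
```

```bash
python3 -c "
from h import *
to(.5625,-.139,.068,160)";python3 tq.py
```

```text
t 24.3 eef [ 0.5633 -0.1396  0.07  ] a 26.25 q6 50 shift [-0.05 -0.1   0.2 ] roll -133.7 F [-1.3 -1.5  4.6] T [-0.293  0.29   0.123] w 0.03
t 24.48 a 26.4 eef [ 0.5633 -0.1397  0.07  ] Tz [-0.069 -0.121 -0.071 -0.089] mean -0.087 F [-1.2 -1.1  5.2] w 0.0298
```

Request:
{"api": "play_rows", "payload": {"motion": [{"fingers": 1, "translation": [0, 0, 0], "roll": 4}, {"fingers": 1, "translation": [0, 0, 0], "roll": 8}, {"fingers": 1, "translation": [0, 0, 0], "roll": 12}, {"fingers": 1, "translation": [0, 0, 0], "roll": 16}]}}

```text
clock: 24.82
eef_pos: [0.5632, -0.1397, 0.07]
tool_rot: [0.996, 0.089, 0.001, 0.001]
ft_force: [-1.7, -1.7, 5.5]
grip_width: 0.0299
```

```bash
python3 -c "
from h import *
to(.5625,-.139,.068,160)";python3 tq.py
```

```text
t 24.8 eef [ 0.5632 -0.1397  0.07  ] a 10.26 q6 66 shift [-0.06 -0.08  0.2 ] roll -149.7 F [-1.7 -1.7  5.5] T [-0.226  0.382  0.065] w 0.0299
t 25.02 a 10.4 eef [ 0.5633 -0.1397  0.07  ] Tz [-0.048 -0.073 -0.095 -0.102] mean -0.08 F [-1.  -1.2  6. ] w 0.0297
```

Request:
{"api": "play_rows", "payload": {"motion": [{"fingers": 1, "translation": [0, 0, 0], "roll": 4}, {"fingers": 1, "translation": [0, 0, 0], "roll": 8}, {"fingers": 1, "translation": [0, 0, 0], "roll": 12}]}}

```text
clock: 25.27
eef_pos: [0.5632, -0.1397, 0.0701]
tool_rot: [1.0, -0.015, 0.001, 0.001]
ft_force: [-0.8, -2.1, 7.2]
grip_width: 0.0297
```

```bash
python3 -c "
from h import *
to(.5625,-.139,.068,160)";python3 tq.py
```

```text
t 25.3 eef [ 0.5632 -0.1397  0.0701] a -1.73 q6 78 shift [-0.07 -0.07  0.2 ] roll -161.7 F [-0.8 -2.1  7.2] T [-0.279  0.435  0.142] w 0.0297
t 25.47 a -1.6 eef [ 0.5632 -0.1397  0.0701] Tz [ 0.01  -0.045 -0.029 -0.072] mean -0.034 F [-0.9 -0.8  6.3] w 0.0301
```

Request:
{"api": "play_rows", "payload": {"motion": [{"fingers": 1, "translation": [0, 0, 0], "roll": 4}, {"fingers": 1, "translation": [0, 0, 0], "roll": 8}, {"fingers": 1, "translation": [0, 0, 0], "roll": 12}]}}

```text
clock: 25.72
eef_pos: [0.5631, -0.1396, 0.0701]
tool_rot: [0.993, -0.119, 0.001, 0.001]
ft_force: [-1.1, -1.4, 6.7]
grip_width: 0.0297
```

```bash
python3 -c "
from h import *
to(.5625,-.139,.068,160)";python3 tq.py
```

```text
t 25.7 eef [ 0.5631 -0.1396  0.0701] a -13.73 q6 90 shift [-0.08 -0.05  0.21] roll -173.7 F [-1.1 -1.4  6.7] T [-0.267  0.452  0.218] w 0.0297
t 25.92 a -13.6 eef [ 0.5631 -0.1397  0.0701] Tz [ 0.103  0.037  0.023 -0.005] mean 0.039 F [-1.1 -1.5  7.2] w 0.0301
```

All three estimates put the lane 3 foot force at about 16–33 N, so I'm stopping here. Releasing and moving to the pale board.

Request:
{"api": "play_rows", "payload": {"motion": [{"fingers": -1, "translation": [0, 0, 0], "roll": 0}, {"fingers": -1, "translation": [0, 0, 0], "roll": 0}, {"fingers": -1, "translation": [0, 0, 0], "roll": 0}, {"fingers": -1, "translation": [0, 0, 0], "roll": 0}, {"fingers": -1, "translation": [0, 0, -4], "roll": 0}, {"fingers": -1, "translation": [0, 0, -7], "roll": -7}, {"fingers": -1, "translation": [-1.5, -3.8, -7], "roll": -14}, {"fingers": -1, "translation": [-14.9, -37.9, -7], "roll": -100}, {"fingers": -1, "translation": [-14.9, -37.9, -7], "roll": -100}, {"fingers": -1, "translation": [-14.9, -37.9, -7], "roll": -100}, {"fingers": -1, "translation": [-14.9, -37.9, -7], "roll": -100}, {"fingers": -1, "translation": [-14.9, -37.9, -7], "roll": -100}, {"fingers": -1, "translation": [-14.9, -37.9, -7], "roll": -100}, {"fingers": -1, "translation": [-14.9, -37.9, -7], "roll": -100}, {"fingers": -1, "translation": [-14.9, -37.9, -7], "roll": -100}, {"fingers": -1, "translation": [-14.9, -37.9, -7], "roll": -100}, {"fingers": -1, "translation": [-14.9, -37.9, -7], "roll": -100}, {"fingers": -1, "translation": [-14.9, -37.9, -7], "roll": -100}, {"fingers": -1, "translation": [-14.9, -37.9, -7], "roll": -100}]}}

```text
clock: 27.5
eef_pos: [0.5055, 0.2658, 0.1378]
tool_rot: [0.726, 0.688, -0.0, -0.0]
ft_force: [0.5, -0.1, 0.2]
grip_width: 0.0853
```

```bash
python3 - <<'E'
from h import *
to(.507,.264,.12,169.6)
import seg
E
```

```text
t 27.5 eef [0.5055 0.2658 0.1378] a 86.91 q6 31 shift [-0.17  0.16  1.78] roll -82.7 F [ 0.5 -0.1  0.2] T [-0.031  0.006  0.029] w 0.0853
```

Request:
{"api": "play_rows", "payload": {"motion": [{"fingers": -0.7, "translation": [-0.1, 0.15, 2], "roll": -83}, {"fingers": -0.7, "translation": [-0.1, 0.15, 2], "roll": -83}, {"fingers": -0.7, "translation": [-0.1, 0.15, 2], "roll": -83}, {"fingers": -0.7, "translation": [-0.1, 0.15, 2], "roll": -83}, {"fingers": -0.7, "translation": [-0.1, 0.15, 2], "roll": -83}, {"fingers": -0.7, "translation": [-0.1, 0.15, 2], "roll": -83}, {"fingers": -0.7, "translation": [-0.1, 0.15, 2], "roll": -83}, {"fingers": -0.7, "translation": [-0.1, 0.15, 2], "roll": -83}, {"fingers": -0.7, "translation": [-0.1, 0.15, 2], "roll": -83}, {"fingers": -0.7, "translation": [-0.1, 0.15, 2], "roll": -83}, {"fingers": -0.7, "translation": [-0.1, 0.15, 2], "roll": -83}, {"fingers": -0.7, "translation": [-0.1, 0.15, 2], "roll": -83}, {"fingers": -0.7, "translation": [-0.1, 0.15, 2], "roll": -83}]}}

```text
clock: 28.63
eef_pos: [0.5075, 0.2632, 0.1181]
tool_rot: [0.093, 0.996, -0.0, -0.0]
ft_force: [-0.4, -0.1, 1.0]
grip_width: 0.0725
```

```bash
python3 - <<'E'
from h import *
to(.5075,.264,.0135,170)
c=snap('scene','s7.png'); im=c['pixels'].copy()
def quad(cx,cy,ang,z):
    d=np.array([np.cos(np.radians(ang)),np.sin(np.radians(ang))]);n=np.array([-d[1],d[0]])
    return w2p(c,[[*(np.array([cx,cy])+s*d*.055+t*n*.028),z] for s,t in((1,1),(1,-1),(-1,-1),(-1,1))])
for q in (quad(.5126,.2932,80,.013),quad(.4199,.2889,85.8,.015)):
    cv2.polylines(im,[q.round().astype(int)],True,(0,255,0),1)
cv2.imwrite('pics/c7.png',cv2.resize(im[130:300,80:340,::-1],None,fx=3,fy=3,interpolation=cv2.INTER_NEAREST))
E
```

```text
t 28.6 eef [0.5075 0.2632 0.1181] a 169.33 q6 -52 shift [1.000e-02 8.000e-02 1.046e+01] roll -0.7 F [-0.4 -0.1  1. ] T [ 0.025 -0.001  0.005] w 0.0725
```

View pics/c7.png

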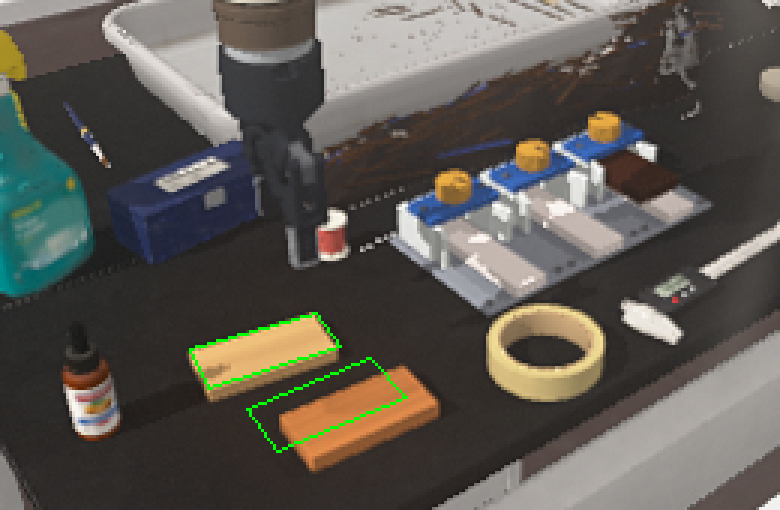

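The pale outline fits, and dark is home in lane 3. The mid-brown board has been knocked toward the robot, so I'll re-measure it later. Gripping pale now.

Request:
{"api": "play_rows", "payload": {"motion": [{"fingers": -0.7, "translation": [0, 0.1, 4], "roll": -0.7}, {"fingers": -0.7, "translation": [0, 0.1, 8], "roll": -0.7}, {"fingers": -0.7, "translation": [0, 0.1, 10.5], "roll": -0.7}, {"fingers": -0.7, "translation": [0, 0.1, 10.5], "roll": -0.7}, {"fingers": 1, "translation": [0, 0.1, 10.5], "roll": -0.7}, {"fingers": 1, "translation": [0, 0.1, 10.5], "roll": -0.7}, {"fingers": 1, "translation": [0, 0.1, 10.5], "roll": -0.7}, {"fingers": 1, "translation": [0, 0.1, 10.5], "roll": -0.7}, {"fingers": 1, "translation": [0, 0.1, 10.5], "roll": -0.7}, {"fingers": 1, "translation": [0, 0.1, 10.5], "roll": -0.7}, {"fingers": 1, "translation": [0, 0.1, 10.5], "roll": -0.7}]}}

```text
clock: 29.6
eef_pos: [0.5084, 0.2647, 0.0144]
tool_rot: [0.086, 0.996, 0.001, 0.001]
ft_force: [0.1, 0.1, 2.4]
grip_width: 0.0539
```

```bash
python3 -c "
from h import *
to(.443,-.040,.115,90.5)"
```

```text
t 29.6 eef [0.5084 0.2647 0.0144] a 170.1 q6 -53 shift [  1.19 -31.13 -10.1 ] roll 79.6 F [0.1 0.1 2.4] T [-0.069  0.192 -0.011] w 0.0539
```

Request:
{"api": "play_rows", "payload": {"motion": [{"fingers": 1, "translation": [0, 0, -4], "roll": 0}, {"fingers": 1, "translation": [0, 0, -8], "roll": 0}, {"fingers": 1, "translation": [0.1, -4, -10], "roll": 7}, {"fingers": 1, "translation": [0.3, -8, -10], "roll": 14}, {"fingers": 1, "translation": [0.5, -12, -10], "roll": 21}, {"fingers": 1, "translation": [0.7, -16, -10], "roll": 28}, {"fingers": 1, "translation": [0.9, -20, -10], "roll": 35}, {"fingers": 1, "translation": [1, -24, -10], "roll": 42}, {"fingers": 1, "translation": [1.1, -28, -10], "roll": 49}, {"fingers": 1, "translation": [1.2, -31.1, -10], "roll": 56}, {"fingers": 1, "translation": [1.2, -31.1, -10], "roll": 63}, {"fingers": 1, "translation": [1.2, -31.1, -10], "roll": 70}, {"fingers": 1, "translation": [1.2, -31.1, -10], "roll": 77}, {"fingers": 1, "translation": [1.2, -31.1, -10], "roll": 79.6}, {"fingers": 1, "translation": [1.2, -31.1, -10], "roll": 79.6}, {"fingers": 1, "translation": [1.2, -31.1, -10], "roll": 79.6}]}}

```text
clock: 30.93
eef_pos: [0.4425, -0.0399, 0.1134]
tool_rot: [0.703, 0.711, 0.0, -0.0]
ft_force: [0.5, 0.1, -1.3]
grip_width: 0.0538
```

```bash
python3 - <<'E'
from h import *
to(.443,-.0395,.035,90.5)
c=snap('scene','s8.png'); im=c['pixels'].copy(); o,R,a=st(); e=o['eef_pos']; z=e[2]-.0144+.013
q=w2p(c,[[e[0]+.0288+s*.055,e[1]+t*.028,z] for s,t in((1,1),(1,-1),(-1,-1),(-1,1))])
cv2.polylines(im,[q.round().astype(int)],True,(0,255,0),1)
cv2.imwrite('pics/c8.png',cv2.resize(im[110:260,180:360,::-1],None,fx=3.5,fy=3.5,interpolation=cv2.INTER_NEAREST))
import seg
E
```

```text
t 30.9 eef [ 0.4425 -0.0399  0.1134] a 90.58 q6 -6 shift [0.04 0.05 7.84] roll 0.1 F [ 0.5  0.1 -1.3] T [-0.032  0.059  0.032] w 0.0538
pale 540 c [399.3 272.4] size [ 54.7 109. ] long ang 85.9 grasp [397.2 242.4]
```

View pics/c8.png

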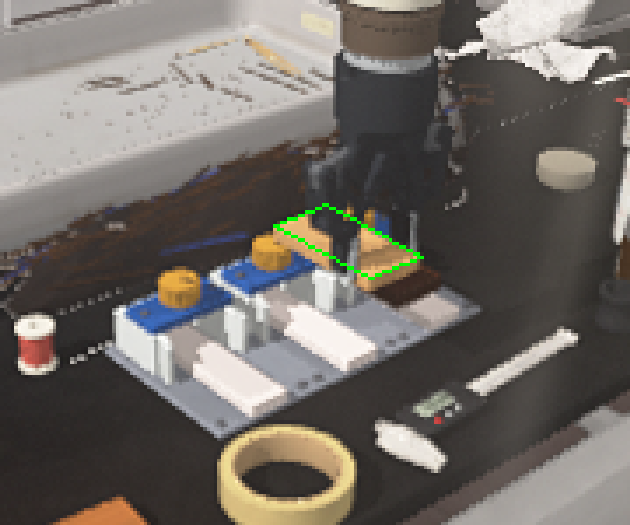

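The board outline matches the prediction. I'll lower it and slide into lane 2.

Request:
{"api": "play_rows", "payload": {"motion": [{"fingers": 1, "translation": [0, 0, 3.5], "roll": 0}, {"fingers": 1, "translation": [0, 0, 6.5], "roll": 0}, {"fingers": 1, "translation": [0, 0, 7.6], "roll": 0}, {"fingers": 1, "translation": [0, 0, 8.1], "roll": 0}, {"fingers": 1, "translation": [0, 0, 8.1], "roll": 0}, {"fingers": 1, "translation": [0, 1, 8.15], "roll": 0}, {"fingers": 1, "translation": [0, 2, 8.15], "roll": 0}, {"fingers": 1, "translation": [0, 3, 8.15], "roll": 0}, {"fingers": 1, "translation": [0, 4, 8.15], "roll": 0}, {"fingers": 1, "translation": [0, 4.6, 8.15], "roll": 0}, {"fingers": 1, "translation": [0, 5.2, 8.15], "roll": 0}, {"fingers": 1, "translation": [0, 5.7, 8.15], "roll": 0}, {"fingers": 1, "translation": [0, 6.1, 8.15], "roll": 0}, {"fingers": 1, "translation": [0, 6.5, 8.15], "roll": 0}, {"fingers": 1, "translation": [0, 6.5, 8.15], "roll": 0}]}}

```text
clock: 32.28
eef_pos: [0.5012, -0.0392, 0.0322]
tool_rot: [0.704, 0.71, -0.005, -0.005]
ft_force: [-17.2, -0.9, 19.8]
grip_width: 0.0541
```

```bash
python3 -c "
from h import *
to(.503,-.0395,.0324,90.5)"
```

```text
t 32.3 eef [ 0.5012 -0.0392  0.0322] a 90.52 q6 -5 shift [-0.03  0.18 -0.02] roll 0.0 F [-17.2  -0.9  19.8] T [-0.009  3.377 -0.023] w 0.0541
```

Request:
{"api": "play_rows", "payload": {"motion": [{"fingers": 1, "translation": [0, 0.2, 0], "roll": 0}, {"fingers": 1, "translation": [0, 0.4, 0], "roll": 0}, {"fingers": 1, "translation": [0, 0.4, 0], "roll": 0}, {"fingers": -0.7, "translation": [0, -0.3, -0.1], "roll": 0}, {"fingers": -0.7, "translation": [0, -0.3, -0.1], "roll": 0}, {"fingers": -0.7, "translation": [0, -0.3, -0.1], "roll": 0}, {"fingers": -0.7, "translation": [0, -0.3, -4], "roll": 0}, {"fingers": -0.7, "translation": [0, -0.3, -8], "roll": 0}, {"fingers": -0.7, "translation": [4, -0.3, -9], "roll": 0}, {"fingers": -0.7, "translation": [8, -0.3, -9], "roll": 0}, {"fingers": -0.7, "translation": [12, -0.3, -9], "roll": 0}, {"fingers": -0.7, "translation": [14, -0.3, -9], "roll": 0}, {"fingers": -0.7, "translation": [14, -0.3, -9], "roll": 0}, {"fingers": -0.7, "translation": [14, -0.3, -9], "roll": 0}]}}

```text
clock: 33.45
eef_pos: [0.5042, 0.102, 0.1219]
tool_rot: [0.703, 0.711, 0.0, 0.001]
ft_force: [-0.2, -0.7, 0.3]
grip_width: 0.0728
```

```bash
python3 - <<'E'
from h import *
to(.5625,-.0395,.11,160)
c=snap('top','t9.png'); im=c['pixels'].astype(int)
print(w2p(c,[[.477,-.0395,.031],[.477,-.0675,.031],[.477,-.0115,.031],[.477,-.139,.034]]).round(1))
for u in (267,275,282,305):
  print(u,[(v,im[v,u].tolist()) for v in range(196,205,1)])
print([(u,im[194,u].tolist()) for u in list(range(262,270))+list(range(280,290))])
E
```

```text
t 33.5 eef [0.5042 0.102  0.1219] a 90.69 q6 11 shift [-14.21   5.66   1.2 ] roll -69.3 F [-0.2 -0.7  0.3] T [ 0.04   0.04  -0.016] w 0.0728
[[274.1 199.7]
 [282.6 199.7]
 [265.6 199.8]
 [304.3 199.5]]
267 [(196, [175, 139, 108]), (197, [183, 148, 116]), (198, [182, 148, 115]), (199, [171, 141, 115]), (200, [153, 135, 126]), (201, [154, 146, 151]), (202, [157, 156, 165]), (203, [162, 163, 171]), (204, [164, 162, 173])]
275 [(196, [180, 143, 110]), (197, [179, 143, 109]), (198, [178, 141, 108]), (199, [182, 153, 126]), (200, [191, 168, 155]), (201, [223, 208, 204]), (202, [245, 238, 235]), (203, [251, 247, 245]), (204, [252, 248, 247])]
282 [(196, [171, 142, 120]), (197, [168, 140, 118]), (198, [166, 139, 117]), (199, [158, 135, 121]), (200, [140, 127, 124]), (201, [132, 128, 132]), (202, [126, 125, 133]), (203, [127, 127, 133]), (204, [130, 129, 135])]
305 [(196, [66, 50, 43]), (197, [65, 49, 44]), (198, [75, 61, 57]), (199, [124, 111, 109]), (200, [180, 167, 164]), (201, [206, 194, 190]), (202, [215, 202, 198]), (203, [212, 201, 197]), (204, [213, 200, 197])]
[(262, [137, 136, 143]), (263, [137, 136, 144]), (264, [141, 136, 142]), (265, [150, 135, 130]), (266, [169, 140, 117]), (267, [187, 150, 114]), (268, [193, 153, 116]), (269, [191, 152, 117]), (280, [187, 149, 114]), (281, [182, 143, 113]), (282, [165, 136, 115]), (283, [142, 129, 125]), (284, [122, 121, 128]), (285, [120, 118, 125]), (286, [115, 115, 120]), (287, [118, 119, 123]), (288, [114, 114, 119]), (289, [112, 112, 120])]
```

Pale is home in lane 2: rear edge at row 199.9 against 199.7 expected, and centred. Now tightening it.

Request:
{"api": "play_rows", "payload": {"motion": [{"fingers": -1, "translation": [-4, 1.6, 0], "roll": -7}, {"fingers": -1, "translation": [-8, 3.2, 0], "roll": -14}, {"fingers": -1, "translation": [-14.2, 5.6, 1], "roll": -109}, {"fingers": -1, "translation": [-14.2, 5.6, 1], "roll": -109}, {"fingers": -1, "translation": [-14.2, 5.6, 1], "roll": -109}, {"fingers": -1, "translation": [-14.2, 5.6, 1], "roll": -109}, {"fingers": -1, "translation": [-14.2, 5.6, 1], "roll": -109}, {"fingers": -1, "translation": [-14.2, 5.6, 1], "roll": -109}, {"fingers": -1, "translation": [-14.2, 5.6, 1], "roll": -109}, {"fingers": -1, "translation": [-14.2, 5.6, 1], "roll": -109}, {"fingers": -1, "translation": [-14.2, 5.6, 1], "roll": -109}, {"fingers": -1, "translation": [-14.2, 5.6, 1], "roll": -109}, {"fingers": -1, "translation": [-14.2, 5.6, 1], "roll": -109}, {"fingers": -1, "translation": [-14.2, 5.6, 1], "roll": -109}, {"fingers": -1, "translation": [-14.2, 5.6, 1], "roll": -109}, {"fingers": -1, "translation": [-14.2, 5.6, 1], "roll": -109}, {"fingers": -1, "translation": [-14.2, 5.6, 1], "roll": -109}, {"fingers": -1, "translation": [-14.2, 5.6, 1], "roll": -109}]}}

```text
clock: 35.0
eef_pos: [0.5605, -0.0423, 0.1116]
tool_rot: [-0.168, 0.986, -0.0, -0.0]
ft_force: [-0.4, 0.0, 0.2]
grip_width: 0.0858
```

```bash
python3 -c "
from h import *
to(.563,-.0395,.068,200)"
```

```text
t 35.0 eef [ 0.5605 -0.0423  0.1116] a -160.71 q6 -114 shift [-0.33  0.18  4.36] roll -0.7 F [-0.4  0.   0.2] T [-0.011  0.083 -0.036] w 0.0858
```

Request:
{"api": "play_rows", "payload": {"motion": [{"fingers": -1, "translation": [-0.25, 0.25, 2.5], "roll": 0}, {"fingers": -1, "translation": [-0.25, 0.25, 4.3], "roll": 0}, {"fingers": -1, "translation": [-0.25, 0.25, 4.3], "roll": 0}, {"fingers": 1, "translation": [-0.25, 0.25, 4.3], "roll": 0}, {"fingers": 1, "translation": [-0.25, 0.25, 4.3], "roll": 0}, {"fingers": 1, "translation": [-0.25, 0.25, 4.3], "roll": 0}, {"fingers": 1, "translation": [-0.25, 0.25, 4.3], "roll": 0}, {"fingers": 1, "translation": [-0.25, 0.25, 4.3], "roll": 0}, {"fingers": 1, "translation": [-0.25, 0.25, 4.3], "roll": 0}, {"fingers": 1, "translation": [-0.25, 0.25, 4.3], "roll": 0}, {"fingers": 1, "translation": [-0.25, 0.25, 4.3], "roll": 0}, {"fingers": 1, "translation": [-0.25, 0.25, 4.3], "roll": 7}, {"fingers": 1, "translation": [-0.25, 0.25, 4.3], "roll": 14}, {"fingers": 1, "translation": [-0.25, 0.25, 4.3], "roll": 21}, {"fingers": 1, "translation": [-0.25, 0.25, 4.3], "roll": 28}, {"fingers": 1, "translation": [-0.25, 0.25, 4.3], "roll": 35}, {"fingers": 1, "translation": [-0.25, 0.25, 4.3], "roll": 42}, {"fingers": 1, "translation": [-0.25, 0.25, 4.3], "roll": 49}, {"fingers": 1, "translation": [-0.25, 0.25, 4.3], "roll": 55}, {"fingers": 1, "translation": [-0.25, 0.25, 4.3], "roll": 60}]}}

```text
clock: 36.67
eef_pos: [0.5628, -0.0385, 0.0704]
tool_rot: [0.349, 0.937, -0.001, 0.001]
ft_force: [-1.9, -1.9, 3.3]
grip_width: 0.0295
```

```bash
python3 -c "
from h import *
to(.563,-.0395,.068,200)"; python3 tq.py
```

```text
t 36.7 eef [ 0.5628 -0.0385  0.0704] a 139.2 q6 -53 shift [-0.08 -0.06  0.24] roll -60.8 F [-1.9 -1.9  3.3] T [-0.466  0.304  0.077] w 0.0295
t 36.87 a 139.6 eef [ 0.5628 -0.0385  0.0704] Tz [-0.038 -0.071 -0.129 -0.03 ] mean -0.067 F [-1.6 -1.9  6.1] w 0.0299
```

Request:
{"api": "play_rows", "payload": {"motion": [{"fingers": 1, "translation": [0, 0, 0], "roll": 6}, {"fingers": 1, "translation": [0, 0, 0], "roll": 12}, {"fingers": 1, "translation": [0, 0, 0], "roll": 18}, {"fingers": 1, "translation": [0, 0, 0], "roll": 24}, {"fingers": 1, "translation": [0, 0, 0], "roll": 30}, {"fingers": 1, "translation": [0, 0, 0], "roll": 36}, {"fingers": 1, "translation": [0, 0, 0], "roll": 42}, {"fingers": 1, "translation": [0, 0, 0], "roll": 48}, {"fingers": 1, "translation": [0, 0, 0], "roll": 54}, {"fingers": 1, "translation": [0, 0, 0], "roll": 60}, {"fingers": 1, "translation": [0, 0, 0], "roll": 66}, {"fingers": 1, "translation": [0, 0, 0], "roll": 72}, {"fingers": 1, "translation": [0, 0, 0], "roll": 78}, {"fingers": 1, "translation": [0, 0, 0], "roll": 84}, {"fingers": 1, "translation": [0, 0, 0], "roll": 90}, {"fingers": 1, "translation": [0, 0, 0], "roll": 94}, {"fingers": 1, "translation": [0, 0, 0], "roll": 98}, {"fingers": 1, "translation": [0, 0, 0], "roll": 102}]}}

```text
clock: 38.37
eef_pos: [0.5627, -0.0401, 0.0704]
tool_rot: [0.947, 0.32, 0.0, 0.003]
ft_force: [-1.4, -6.4, 6.2]
grip_width: 0.0298
```

```bash
python3 -c "
from h import *
to(.563,-.0395,.068,200)"; python3 tq.py
```

```text
t 38.4 eef [ 0.5627 -0.0401  0.0704] a 37.36 q6 49 shift [ 0.06 -0.04  0.24] roll -162.6 F [-1.4 -6.4  6.2] T [-1.412  0.529  0.045] w 0.0298
t 38.57 a 37.5 eef [ 0.5628 -0.0402  0.0704] Tz [-0.017 -0.097 -0.081 -0.056] mean -0.063 F [-2.3 -6.8  5.9] w 0.0297
```

Request:
{"api": "play_rows", "payload": {"motion": [{"fingers": 1, "translation": [0, 0, 0], "roll": 6}, {"fingers": 1, "translation": [0, 0, 0], "roll": 12}, {"fingers": 1, "translation": [0, 0, 0], "roll": 18}, {"fingers": 1, "translation": [0, 0, 0], "roll": 24}, {"fingers": 1, "translation": [0, 0, 0], "roll": 30}, {"fingers": 1, "translation": [0, 0, 0], "roll": 36}, {"fingers": 1, "translation": [0, 0, 0], "roll": 42}, {"fingers": 1, "translation": [0, 0, 0], "roll": 46}, {"fingers": 1, "translation": [0, 0, 0], "roll": 50}, {"fingers": 1, "translation": [0, 0, 0], "roll": 54}]}}

```text
clock: 39.4
eef_pos: [0.5617, -0.0403, 0.0704]
tool_rot: [0.989, -0.145, 0.0, 0.003]
ft_force: [-4.2, -7.4, 8.9]
grip_width: 0.03
```

```bash
python3 -c "
from h import *
to(.563,-.0395,.068,200)"; python3 tq.py
```

```text
t 39.4 eef [ 0.5617 -0.0403  0.0704] a -16.65 q6 103 shift [ 0.1  -0.11  0.23] roll 143.3 F [-4.2 -7.4  8.9] T [-1.469  0.986  0.103] w 0.03
t 39.6 a -16.5 eef [ 0.5617 -0.0403  0.0703] Tz [-0.084 -0.079 -0.108 -0.099] mean -0.093 F [-4.  -7.1  7.9] w 0.0295
```

Request:
{"api": "play_rows", "payload": {"motion": [{"fingers": 1, "translation": [0, 0, 0], "roll": 4}, {"fingers": 1, "translation": [0, 0, 0], "roll": 8}, {"fingers": 1, "translation": [0, 0, 0], "roll": 12}, {"fingers": 1, "translation": [0, 0, 0], "roll": 16}, {"fingers": 1, "translation": [0, 0, 0], "roll": 20}]}}

```text
clock: 40.02
eef_pos: [0.5614, -0.0402, 0.0704]
tool_rot: [0.949, -0.314, 0.001, 0.002]
ft_force: [-5.2, -6.9, 9.6]
grip_width: 0.0299
```

```bash
python3 -c "
from h import *
to(.563,-.0395,.068,200)"; python3 tq.py
```

```text
t 40.0 eef [ 0.5614 -0.0402  0.0704] a -36.64 q6 123 shift [ 0.09 -0.15  0.24] roll 123.4 F [-5.2 -6.9  9.6] T [-1.317  1.144  0.134] w 0.0299
t 40.22 a -36.5 eef [ 0.5614 -0.0401  0.0704] Tz [ 0.009 -0.117 -0.057 -0.101] mean -0.067 F [-5.2 -6.8  9.4] w 0.0297
```

Request:
{"api": "play_rows", "payload": {"motion": [{"fingers": 1, "translation": [0, 0, 0], "roll": 4}, {"fingers": 1, "translation": [0, 0, 0], "roll": 8}, {"fingers": 1, "translation": [0, 0, 0], "roll": 12}]}}

```text
clock: 40.47
eef_pos: [0.5613, -0.04, 0.0705]
tool_rot: [0.911, -0.412, 0.001, 0.002]
ft_force: [-5.7, -6.6, 9.4]
grip_width: 0.03
```

```bash
python3 -c "
from h import *
to(.563,-.0395,.068,200)"; python3 tq.py
```

```text
t 40.5 eef [ 0.5613 -0.04    0.0705] a -48.62 q6 135 shift [ 0.08 -0.16  0.24] roll 111.4 F [-5.7 -6.6  9.4] T [-1.293  1.239  0.154] w 0.03
t 40.67 a -48.5 eef [ 0.5613 -0.04    0.0704] Tz [ 0.022  0.036 -0.056  0.004] mean 0.002 F [-5.4 -6.9  9.7] w 0.0295
```

Request:
{"api": "play_rows", "payload": {"motion": [{"fingers": 1, "translation": [0, 0, 0], "roll": 4}, {"fingers": 1, "translation": [0, 0, 0], "roll": 8}, {"fingers": 1, "translation": [0, 0, 0], "roll": 12}]}}

```text
clock: 40.92
eef_pos: [0.5611, -0.0398, 0.0705]
tool_rot: [0.863, -0.505, 0.001, 0.002]
ft_force: [-6.3, -6.2, 10.4]
grip_width: 0.0293
```

```bash
python3 -c "
from h import *
to(.563,-.0395,.068,200)"; python3 tq.py
```

```text
t 40.9 eef [ 0.5611 -0.0398  0.0705] a -60.61 q6 147 shift [ 0.07 -0.18  0.25] roll 99.4 F [-6.3 -6.2 10.4] T [-1.194  1.258  0.205] w 0.0293
t 41.12 a -60.4 eef [ 0.5611 -0.0398  0.0705] Tz [ 0.074  0.004 -0.006  0.031] mean 0.026 F [-6.1 -6.4 10.1] w 0.0302
```

Lane 2 now shows the same rise (about 20 N) at 22° past contact. Releasing and moving to the mid-brown board.

Request:
{"api": "play_rows", "payload": {"motion": [{"fingers": -1, "translation": [0, 0, 0], "roll": 0}, {"fingers": -1, "translation": [0, 0, 0], "roll": 0}, {"fingers": -1, "translation": [0, 0, 0], "roll": 0}, {"fingers": -1, "translation": [0, 0, 0], "roll": 0}, {"fingers": -1, "translation": [0, 0, -4], "roll": 0}, {"fingers": -1, "translation": [0, 0, -7], "roll": -7}, {"fingers": -1, "translation": [-4, 0, -7], "roll": -14}, {"fingers": -1, "translation": [-32.6, 0.5, -7], "roll": -100}, {"fingers": -1, "translation": [-32.6, 0.5, -7], "roll": -100}, {"fingers": -1, "translation": [-32.6, 0.5, -7], "roll": -100}, {"fingers": -1, "translation": [-32.6, 0.5, -7], "roll": -100}, {"fingers": -1, "translation": [-32.6, 0.5, -7], "roll": -100}, {"fingers": -1, "translation": [-32.6, 0.5, -7], "roll": -100}, {"fingers": -1, "translation": [-32.6, 0.5, -7], "roll": -100}, {"fingers": -1, "translation": [-32.6, 0.5, -7], "roll": -100}, {"fingers": -1, "translation": [-32.6, 0.5, -7], "roll": -100}, {"fingers": -1, "translation": [-32.6, 0.5, -7], "roll": -100}, {"fingers": -1, "translation": [-32.6, 0.5, -7], "roll": -100}, {"fingers": -1, "translation": [-32.6, 0.5, -7], "roll": -100}, {"fingers": -1, "translation": [-32.6, 0.5, -7], "roll": -100}]}}

```text
clock: 42.78
eef_pos: [0.397, 0.244, 0.1388]
tool_rot: [0.941, 0.34, 0.0, -0.0]
ft_force: [-0.9, 0.6, 0.2]
grip_width: 0.0854
```

```bash
python3 -c "
from h import *
to(.3972,.2424,.118,175.9)"
```

```text
t 42.8 eef [0.397  0.244  0.1388] a 39.7 q6 82 shift [-0.09  0.14  2.08] roll -136.2 F [-0.9  0.6  0.2] T [0.034 0.01  0.006] w 0.0854
```

Request:
{"api": "play_rows", "payload": {"motion": [{"fingers": -0.7, "translation": [-0.1, 0.15, 2], "roll": -136.2}, {"fingers": -0.7, "translation": [-0.1, 0.15, 2], "roll": -136.2}, {"fingers": -0.7, "translation": [-0.1, 0.15, 2], "roll": -136.2}, {"fingers": -0.7, "translation": [-0.1, 0.15, 2], "roll": -136.2}, {"fingers": -0.7, "translation": [-0.1, 0.15, 2], "roll": -136.2}, {"fingers": -0.7, "translation": [-0.1, 0.15, 2], "roll": -136.2}, {"fingers": -0.7, "translation": [-0.1, 0.15, 2], "roll": -136.2}, {"fingers": -0.7, "translation": [-0.1, 0.15, 2], "roll": -136.2}, {"fingers": -0.7, "translation": [-0.1, 0.15, 2], "roll": -136.2}, {"fingers": -0.7, "translation": [-0.1, 0.15, 2], "roll": -136.2}, {"fingers": -0.7, "translation": [-0.1, 0.15, 2], "roll": -136.2}, {"fingers": -0.7, "translation": [-0.1, 0.15, 2], "roll": -136.2}, {"fingers": -0.7, "translation": [-0.1, 0.15, 2], "roll": -136.2}, {"fingers": -0.7, "translation": [-0.1, 0.15, 2], "roll": -136.2}, {"fingers": -0.7, "translation": [-0.1, 0.15, 2], "roll": -136.2}, {"fingers": -0.7, "translation": [-0.1, 0.15, 2], "roll": -136.2}, {"fingers": -0.7, "translation": [-0.1, 0.15, 2], "roll": -136.2}, {"fingers": -0.7, "translation": [-0.1, 0.15, 2], "roll": -136.2}, {"fingers": -0.7, "translation": [-0.1, 0.15, 2], "roll": -136.2}, {"fingers": -0.7, "translation": [-0.1, 0.15, 2], "roll": -136.2}]}}

```text
clock: 44.45
eef_pos: [0.3973, 0.242, 0.1188]
tool_rot: [0.038, 0.999, 0.0, -0.0]
ft_force: [0.0, -0.5, 0.6]
grip_width: 0.0725
```

```bash
python3 - <<'E'
from h import *
to(.3972,.2424,.0138,175.9)
c=snap('scene','s10.png'); im=c['pixels'].copy()
def quad(cx,cy,ang,z):
    d=np.array([np.cos(np.radians(ang)),np.sin(np.radians(ang))]);n=np.array([-d[1],d[0]])
    return w2p(c,[[*(np.array([cx,cy])+s*d*.055+t*n*.028),z] for s,t in((1,1),(1,-1),(-1,-1),(-1,1))])
cv2.polylines(im,[quad(.3993,.2724,85.9,.015).round().astype(int)],True,(0,255,0),1)
cv2.imwrite('pics/c9.png',cv2.resize(im[130:300,80:340,::-1],None,fx=3,fy=3,interpolation=cv2.INTER_NEAREST))
E
```

```text
t 44.5 eef [0.3973 0.242  0.1188] a 175.69 q6 -54 shift [ 0.02  0.04 10.5 ] roll -0.2 F [ 0.  -0.5  0.6] T [-0.022  0.004 -0.051] w 0.0725
```

View pics/c9.png

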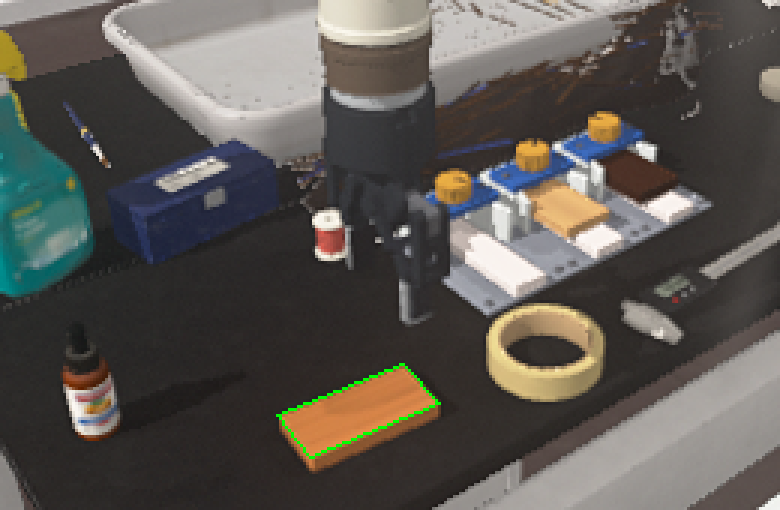

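The outline sits exactly on the mid-brown board. Dark and pale are in lanes 3 and 2.

Request:
{"api": "play_rows", "payload": {"motion": [{"fingers": -0.7, "translation": [0, 0, 4], "roll": 0}, {"fingers": -0.7, "translation": [0, 0, 8], "roll": 0}, {"fingers": -0.7, "translation": [0, 0, 10.5], "roll": 0}, {"fingers": -0.7, "translation": [0, 0, 10.5], "roll": 0}, {"fingers": 1, "translation": [0, 0, 10.5], "roll": 0}, {"fingers": 1, "translation": [0, 0, 10.5], "roll": 0}, {"fingers": 1, "translation": [0, 0, 10.5], "roll": 0}, {"fingers": 1, "translation": [0, 0, 10.5], "roll": 0}, {"fingers": 1, "translation": [0, 0, 10.5], "roll": 0}, {"fingers": 1, "translation": [0, 0, 10.5], "roll": 0}, {"fingers": 1, "translation": [0, 0, 10.5], "roll": 0}]}}

```text
clock: 45.42
eef_pos: [0.3981, 0.2422, 0.0147]
tool_rot: [0.038, 0.999, 0.001, 0.001]
ft_force: [0.2, -1.2, 3.9]
grip_width: 0.0542
```

```bash
python3 -c "
from h import *
to(.4480,.0603,.115,90.5)"
```

```text
t 45.4 eef [0.3981 0.2422 0.0147] a 175.69 q6 -54 shift [ -6.36 -17.75 -10.04] roll 85.2 F [ 0.2 -1.2  3.9] T [-0.083  0.128  0.005] w 0.0542
```

Request:
{"api": "play_rows", "payload": {"motion": [{"fingers": 1, "translation": [0, 0, -4], "roll": 0}, {"fingers": 1, "translation": [0, 0, -8], "roll": 0}, {"fingers": 1, "translation": [-1, -3, -10], "roll": 7}, {"fingers": 1, "translation": [-2, -6, -10], "roll": 14}, {"fingers": 1, "translation": [-3, -9, -10], "roll": 21}, {"fingers": 1, "translation": [-4, -12, -10], "roll": 28}, {"fingers": 1, "translation": [-5, -15, -10], "roll": 35}, {"fingers": 1, "translation": [-6, -17.7, -10], "roll": 42}, {"fingers": 1, "translation": [-6, -17.7, -10], "roll": 49}, {"fingers": 1, "translation": [-6, -17.7, -10], "roll": 56}, {"fingers": 1, "translation": [-6, -17.7, -10], "roll": 63}, {"fingers": 1, "translation": [-6, -17.7, -10], "roll": 70}, {"fingers": 1, "translation": [-6, -17.7, -10], "roll": 77}, {"fingers": 1, "translation": [-6, -17.7, -10], "roll": 85.2}, {"fingers": 1, "translation": [-6, -17.7, -10], "roll": 85.2}, {"fingers": 1, "translation": [-6, -17.7, -10], "roll": 85.2}]}}

```text
clock: 46.75
eef_pos: [0.4438, 0.0608, 0.1138]
tool_rot: [0.703, 0.711, -0.0, -0.0]
ft_force: [0.2, -1.0, -1.7]
grip_width: 0.0539
```

```bash
python3 - <<'E'
from h import *
to(.444,.0603,.0335,90.5)
c=snap('scene','s11.png'); im=c['pixels'].copy(); o,R,a=st(); e=o['eef_pos']; z=e[2]-.0147+.015
q=w2p(c,[[e[0]+.0302+s*.055,e[1]+t*.028,z] for s,t in((1,1),(1,-1),(-1,-1),(-1,1))])
cv2.polylines(im,[q.round().astype(int)],True,(0,255,0),1)
cv2.imwrite('pics/c10.png',cv2.resize(im[110:260,180:360,::-1],None,fx=3.5,fy=3.5,interpolation=cv2.INTER_NEAREST))
E
```

```text
t 46.8 eef [0.4438 0.0608 0.1138] a 90.63 q6 7 shift [-0.05  0.02  8.03] roll 0.1 F [ 0.2 -1.  -1.7] T [ 0.034  0.007 -0.017] w 0.0539
```

View pics/c10.png

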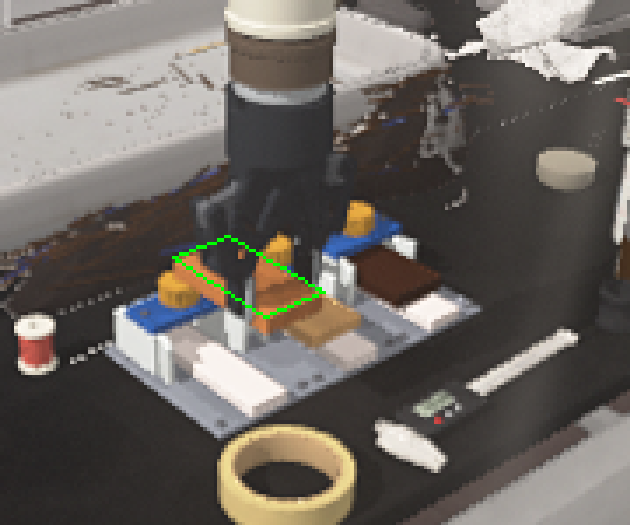

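The outline matches, so the board is aligned. Lowering and sliding.

Request:
{"api": "play_rows", "payload": {"motion": [{"fingers": 1, "translation": [-0.05, 0, 3.5], "roll": 0}, {"fingers": 1, "translation": [-0.05, 0, 6.5], "roll": 0}, {"fingers": 1, "translation": [-0.05, 0, 7.6], "roll": 0}, {"fingers": 1, "translation": [-0.05, 0, 8.1], "roll": 0}, {"fingers": 1, "translation": [-0.05, 0, 8.1], "roll": 0}, {"fingers": 1, "translation": [-0.05, 1, 8.15], "roll": 0}, {"fingers": 1, "translation": [-0.05, 2, 8.15], "roll": 0}, {"fingers": 1, "translation": [-0.05, 3, 8.15], "roll": 0}, {"fingers": 1, "translation": [-0.05, 4, 8.15], "roll": 0}, {"fingers": 1, "translation": [-0.05, 4.6, 8.15], "roll": 0}, {"fingers": 1, "translation": [-0.05, 5.2, 8.15], "roll": 0}, {"fingers": 1, "translation": [-0.05, 5.7, 8.15], "roll": 0}, {"fingers": 1, "translation": [-0.05, 6.2, 8.15], "roll": 0}, {"fingers": 1, "translation": [-0.05, 6.2, 8.15], "roll": 0}]}}

```text
clock: 47.97
eef_pos: [0.5002, 0.0609, 0.0327]
tool_rot: [0.704, 0.711, -0.004, -0.004]
ft_force: [-14.8, 0.8, 19.2]
grip_width: 0.0541
```

```bash
python3 -c "
from h import *
to(.5008,.0603,.0335,90.5)"
```

```text
t 48.0 eef [0.5002 0.0609 0.0327] a 90.57 q6 6 shift [-0.06  0.06 -0.08] roll 0.1 F [-14.8   0.8  19.2] T [ 0.106  3.013 -0.173] w 0.0541
```

Push a little more, release, rise and step left.

Request:
{"api": "play_rows", "payload": {"motion": [{"fingers": 1, "translation": [0, 0.2, 0], "roll": 0}, {"fingers": 1, "translation": [0, 0.5, 0], "roll": 0}, {"fingers": 1, "translation": [0, 0.5, 0], "roll": 0}, {"fingers": -0.7, "translation": [0, -0.3, -0.1], "roll": 0}, {"fingers": -0.7, "translation": [0, -0.3, -0.1], "roll": 0}, {"fingers": -0.7, "translation": [0, -0.3, -0.1], "roll": 0}, {"fingers": -0.7, "translation": [0, -0.3, -4], "roll": 0}, {"fingers": -0.7, "translation": [0, -0.3, -8], "roll": 0}, {"fingers": -0.7, "translation": [4, -0.3, -9], "roll": 0}, {"fingers": -0.7, "translation": [8, -0.3, -9], "roll": 0}, {"fingers": -0.7, "translation": [12, -0.3, -9], "roll": 0}, {"fingers": -0.7, "translation": [16, -0.3, -9], "roll": 0}, {"fingers": -0.7, "translation": [16, -0.3, -9], "roll": 0}, {"fingers": -0.7, "translation": [16, -0.3, -9], "roll": 0}]}}

```text
clock: 49.13
eef_pos: [0.5024, 0.2234, 0.1223]
tool_rot: [0.702, 0.712, 0.001, 0.0]
ft_force: [1.1, -0.6, -0.8]
grip_width: 0.0728
```

```bash
python3 - <<'E'
from h import *
to(.561,.0605,.11,180)
c=snap('top','t12.png'); im=c['pixels'].astype(int)
print(w2p(c,[[.476,.0605,.033],[.476,.0325,.033],[.476,.0885,.033],[.477,-.139,.034]]).round(1))
for u in (237,244,251): print(u,[(v,im[v,u].tolist()) for v in range(196,205,1)])
print([(u,im[194,u].tolist()) for u in list(range(231,239))+list(range(248,258))])
cv2.imwrite('pics/c11.png',cv2.resize(c['pixels'][150:245,210:330,::-1],None,fx=6,fy=6,interpolation=cv2.INTER_CUBIC))
E
```

```text
t 49.1 eef [0.5024 0.2234 0.1223] a 90.77 q6 23 shift [-16.37   5.64   1.23] roll -89.2 F [ 1.1 -0.6 -0.8] T [ 0.022  0.024 -0.026] w 0.0728
[[243.7 200.1]
 [252.2 200.1]
 [235.2 200.1]
 [304.3 199.5]]
237 [(196, [157, 106, 78]), (197, [158, 107, 79]), (198, [158, 106, 77]), (199, [150, 103, 78]), (200, [138, 103, 90]), (201, [117, 104, 102]), (202, [119, 118, 125]), (203, [146, 143, 152]), (204, [160, 158, 168])]
244 [(196, [142, 97, 70]), (197, [146, 99, 73]), (198, [147, 99, 72]), (199, [144, 103, 79]), (200, [157, 126, 117]), (201, [181, 167, 160]), (202, [207, 193, 190]), (203, [224, 217, 211]), (204, [242, 235, 232])]
251 [(196, [151, 105, 83]), (197, [147, 102, 80]), (198, [143, 101, 78]), (199, [140, 101, 84]), (200, [127, 103, 96]), (201, [122, 114, 116]), (202, [124, 124, 129]), (203, [127, 126, 131]), (204, [125, 124, 131])]
[(231, [146, 148, 158]), (232, [145, 145, 157]), (233, [150, 149, 157]), (234, [147, 141, 149]), (235, [158, 135, 133]), (236, [173, 128, 106]), (237, [166, 111, 83]), (238, [155, 105, 76]), (248, [155, 102, 74]), (249, [156, 105, 77]), (250, [150, 101, 73]), (251, [148, 103, 79]), (252, [144, 111, 102]), (253, [130, 119, 120]), (254, [122, 122, 128]), (255, [120, 120, 127]), (256, [119, 119, 125]), (257, [112, 110, 118])]
```

View pics/c11.png

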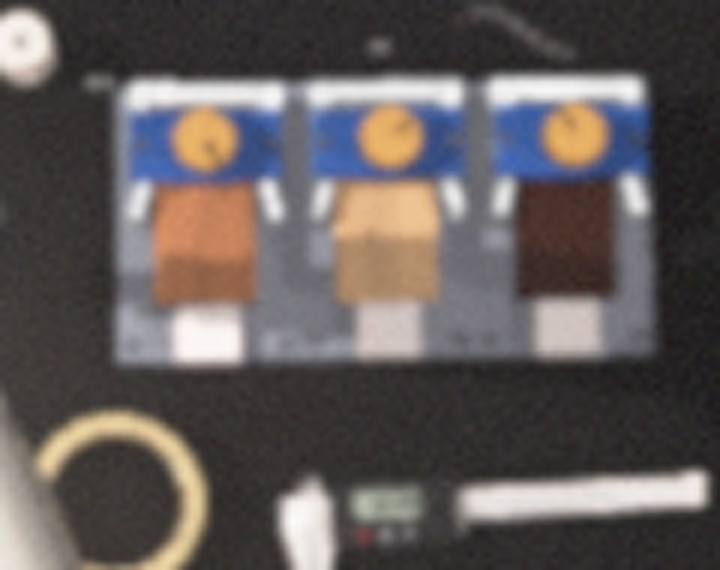

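All three boards are home. At the loosened stop (-0.5 rad) the notch points down-right, so the knobs read about 2.7 rad (lane 3) and 4.1 rad (lane 2). That's about 0.6–0.7 rad past contact, or about 30 N, which agrees with the torques. Now lane 1, target ≈3.05 rad.

Request:
{"api": "play_rows", "payload": {"motion": [{"fingers": -1, "translation": [-4, 1.4, 0], "roll": -7}, {"fingers": -1, "translation": [-8, 2.8, 0], "roll": -14}, {"fingers": -1, "translation": [-16.4, 5.6, 1], "roll": -99}, {"fingers": -1, "translation": [-16.4, 5.6, 1], "roll": -99}, {"fingers": -1, "translation": [-16.4, 5.6, 1], "roll": -99}, {"fingers": -1, "translation": [-16.4, 5.6, 1], "roll": -99}, {"fingers": -1, "translation": [-16.4, 5.6, 1], "roll": -99}, {"fingers": -1, "translation": [-16.4, 5.6, 1], "roll": -99}, {"fingers": -1, "translation": [-16.4, 5.6, 1], "roll": -99}, {"fingers": -1, "translation": [-16.4, 5.6, 1], "roll": -99}, {"fingers": -1, "translation": [-16.4, 5.6, 1], "roll": -99}, {"fingers": -1, "translation": [-16.4, 5.6, 1], "roll": -99}, {"fingers": -1, "translation": [-16.4, 5.6, 1], "roll": -99}, {"fingers": -1, "translation": [-16.4, 5.6, 1], "roll": -99}, {"fingers": -1, "translation": [-16.4, 5.6, 1], "roll": -99}, {"fingers": -1, "translation": [-16.4, 5.6, 1], "roll": -99}, {"fingers": -1, "translation": [-16.4, 5.6, 1], "roll": -99}, {"fingers": -1, "translation": [-16.4, 5.6, 1], "roll": -99}]}}

```text
clock: 50.68
eef_pos: [0.559, 0.0567, 0.1123]
tool_rot: [-0.082, 0.997, -0.0, 0.0]
ft_force: [0.5, -0.1, -0.7]
grip_width: 0.0854
```

```bash
python3 -c "
from h import *
to(.561,.0605,.068,190)"
```

```text
t 50.7 eef [0.559  0.0567 0.1123] a -170.64 q6 -94 shift [-0.26  0.34  4.43] roll -0.6 F [ 0.5 -0.1 -0.7] T [ 0.008 -0.002  0.008] w 0.0854
```

Request:
{"api": "play_rows", "payload": {"motion": [{"fingers": -1, "translation": [-0.2, 0.35, 2.5], "roll": 0}, {"fingers": -1, "translation": [-0.2, 0.35, 4.4], "roll": 0}, {"fingers": -1, "translation": [-0.2, 0.35, 4.4], "roll": 0}, {"fingers": 1, "translation": [-0.2, 0.35, 4.4], "roll": 0}, {"fingers": 1, "translation": [-0.2, 0.35, 4.4], "roll": 0}, {"fingers": 1, "translation": [-0.2, 0.35, 4.4], "roll": 0}, {"fingers": 1, "translation": [-0.2, 0.35, 4.4], "roll": 0}, {"fingers": 1, "translation": [-0.2, 0.35, 4.4], "roll": 0}, {"fingers": 1, "translation": [-0.2, 0.35, 4.4], "roll": 0}, {"fingers": 1, "translation": [-0.2, 0.35, 4.4], "roll": 0}, {"fingers": 1, "translation": [-0.2, 0.35, 4.4], "roll": 0}, {"fingers": 1, "translation": [-0.2, 0.35, 4.4], "roll": 7}, {"fingers": 1, "translation": [-0.2, 0.35, 4.4], "roll": 14}, {"fingers": 1, "translation": [-0.2, 0.35, 4.4], "roll": 21}, {"fingers": 1, "translation": [-0.2, 0.35, 4.4], "roll": 28}, {"fingers": 1, "translation": [-0.2, 0.35, 4.4], "roll": 35}, {"fingers": 1, "translation": [-0.2, 0.35, 4.4], "roll": 42}, {"fingers": 1, "translation": [-0.2, 0.35, 4.4], "roll": 49}, {"fingers": 1, "translation": [-0.2, 0.35, 4.4], "roll": 56}, {"fingers": 1, "translation": [-0.2, 0.35, 4.4], "roll": 60}]}}

```text
clock: 52.35
eef_pos: [0.5612, 0.0609, 0.07]
tool_rot: [0.429, 0.903, 0.0, 0.001]
ft_force: [-0.8, -0.6, 4.6]
grip_width: 0.0297
```

```bash
python3 -c "
from h import *
to(.561,.0605,.068,190)"; python3 tq.py
```

```text
t 52.4 eef [0.5612 0.0609 0.07  ] a 129.21 q6 -33 shift [-0.02 -0.04  0.2 ] roll -60.8 F [-0.8 -0.6  4.6] T [-0.155  0.244  0.101] w 0.0297
t 52.55 a 129.6 eef [0.5612 0.0609 0.07  ] Tz [-0.047 -0.084 -0.051 -0.12 ] mean -0.076 F [-1.7 -1.1  5.7] w 0.0297
```

Request:
{"api": "play_rows", "payload": {"motion": [{"fingers": 1, "translation": [0, 0, 0], "roll": 6}, {"fingers": 1, "translation": [0, 0, 0], "roll": 12}, {"fingers": 1, "translation": [0, 0, 0], "roll": 18}, {"fingers": 1, "translation": [0, 0, 0], "roll": 24}, {"fingers": 1, "translation": [0, 0, 0], "roll": 30}, {"fingers": 1, "translation": [0, 0, 0], "roll": 36}, {"fingers": 1, "translation": [0, 0, 0], "roll": 42}, {"fingers": 1, "translation": [0, 0, 0], "roll": 48}, {"fingers": 1, "translation": [0, 0, 0], "roll": 54}, {"fingers": 1, "translation": [0, 0, 0], "roll": 60}, {"fingers": 1, "translation": [0, 0, 0], "roll": 66}, {"fingers": 1, "translation": [0, 0, 0], "roll": 72}, {"fingers": 1, "translation": [0, 0, 0], "roll": 78}, {"fingers": 1, "translation": [0, 0, 0], "roll": 84}, {"fingers": 1, "translation": [0, 0, 0], "roll": 90}, {"fingers": 1, "translation": [0, 0, 0], "roll": 94}, {"fingers": 1, "translation": [0, 0, 0], "roll": 98}, {"fingers": 1, "translation": [0, 0, 0], "roll": 102}]}}

```text
clock: 54.05
eef_pos: [0.5611, 0.0603, 0.07]
tool_rot: [0.972, 0.237, 0.001, 0.001]
ft_force: [-2.0, -2.3, 7.3]
grip_width: 0.0295
```

```bash
python3 -c "
from h import *
to(.561,.0605,.068,190)"; python3 tq.py
```

```text
t 54.0 eef [0.5611 0.0603 0.07  ] a 27.39 q6 69 shift [ 0.   -0.03  0.2 ] roll -162.6 F [-2.  -2.3  7.3] T [-0.586  0.422  0.059] w 0.0295
t 54.25 a 27.6 eef [0.5611 0.0602 0.07  ] Tz [-0.106 -0.066 -0.095 -0.04 ] mean -0.077 F [-1.9 -2.5  6.9] w 0.03
```

162° turned and still free, with contact expected at about 172–181°.

Request:
{"api": "play_rows", "payload": {"motion": [{"fingers": 1, "translation": [0, 0, 0], "roll": 4}, {"fingers": 1, "translation": [0, 0, 0], "roll": 8}, {"fingers": 1, "translation": [0, 0, 0], "roll": 12}, {"fingers": 1, "translation": [0, 0, 0], "roll": 16}, {"fingers": 1, "translation": [0, 0, 0], "roll": 20}, {"fingers": 1, "translation": [0, 0, 0], "roll": 24}, {"fingers": 1, "translation": [0, 0, 0], "roll": 28}]}}

```text
clock: 54.83
eef_pos: [0.5608, 0.0602, 0.07]
tool_rot: [1.0, -0.005, 0.001, 0.001]
ft_force: [-2.8, -3.6, 7.4]
grip_width: 0.0294
```

```bash
python3 -c "
from h import *
to(.561,.0605,.068,190)"; python3 tq.py
```

```text
t 54.8 eef [0.5608 0.0602 0.07  ] a -0.6 q6 97 shift [ 0.02 -0.03  0.2 ] roll 169.4 F [-2.8 -3.6  7.4] T [-0.588  0.618  0.175] w 0.0294
t 55.03 a -0.4 eef [0.5608 0.0602 0.07  ] Tz [ 0.024 -0.029 -0.01  -0.006] mean -0.005 F [-2.3 -3.1  7.2] w 0.0298
```

Request:
{"api": "play_rows", "payload": {"motion": [{"fingers": 1, "translation": [0, 0, 0], "roll": 4}, {"fingers": 1, "translation": [0, 0, 0], "roll": 8}, {"fingers": 1, "translation": [0, 0, 0], "roll": 12}]}}

```text
clock: 55.28
eef_pos: [0.5607, 0.0602, 0.0701]
tool_rot: [0.994, -0.11, 0.001, 0.001]
ft_force: [-3.2, -3.4, 7.1]
grip_width: 0.0297
```

```bash
python3 -c "
from h import *
to(.561,.0605,.068,190)"; python3 tq.py
```

```text
t 55.3 eef [0.5607 0.0602 0.0701] a -12.59 q6 109 shift [ 0.02 -0.03  0.21] roll 157.4 F [-3.2 -3.4  7.1] T [-0.584  0.592  0.217] w 0.0297
t 55.48 a -12.4 eef [0.5607 0.0602 0.0701] Tz [ 0.041 -0.033 -0.012  0.009] mean 0.001 F [-2.3 -2.9  7.9] w 0.0297
```

The lane 1 torque has risen the same way as the others. Releasing and clearing.

Request:
{"api": "play_rows", "payload": {"motion": [{"fingers": -1, "translation": [0, 0, 0], "roll": 0}, {"fingers": -1, "translation": [0, 0, 0], "roll": 0}, {"fingers": -1, "translation": [0, 0, 0], "roll": 0}, {"fingers": -1, "translation": [0, 0, 0], "roll": 0}, {"fingers": -1, "translation": [0, 0, -4], "roll": 0}, {"fingers": -1, "translation": [0, 0, -8], "roll": 0}, {"fingers": -1, "translation": [0, 0, -12], "roll": 0}, {"fingers": -1, "translation": [0, -4, -13], "roll": 0}, {"fingers": -1, "translation": [0, -8, -13], "roll": 0}, {"fingers": -1, "translation": [0, -12, -13], "roll": 0}, {"fingers": -1, "translation": [0, -16, -13], "roll": 0}, {"fingers": -1, "translation": [0, -20, -13], "roll": 0}, {"fingers": -1, "translation": [0, -20, -13], "roll": 0}, {"fingers": -1, "translation": [0, -20, -13], "roll": 0}]}}

```text
clock: 56.65
eef_pos: [0.6032, 0.259, 0.1968]
tool_rot: [0.994, -0.107, -0.001, 0.0]
ft_force: [-0.3, -0.7, -0.4]
grip_width: 0.0854
```

```bash
python3 - <<'E'
from h import *
to(.561,.0605,.068,190)
c=snap('top','t13.png')
cv2.imwrite('pics/c12.png',cv2.resize(c['pixels'][145:250,205:325,::-1],None,fx=5.7,fy=5.7,interpolation=cv2.INTER_CUBIC))
E
```

```text
t 56.6 eef [0.6032 0.259  0.1968] a -12.23 q6 125 shift [ 0.1  20.28 12.9 ] roll 157.8 F [-0.3 -0.7 -0.4] T [ 0.003  0.013 -0.011] w 0.0854
```

View pics/c12.png

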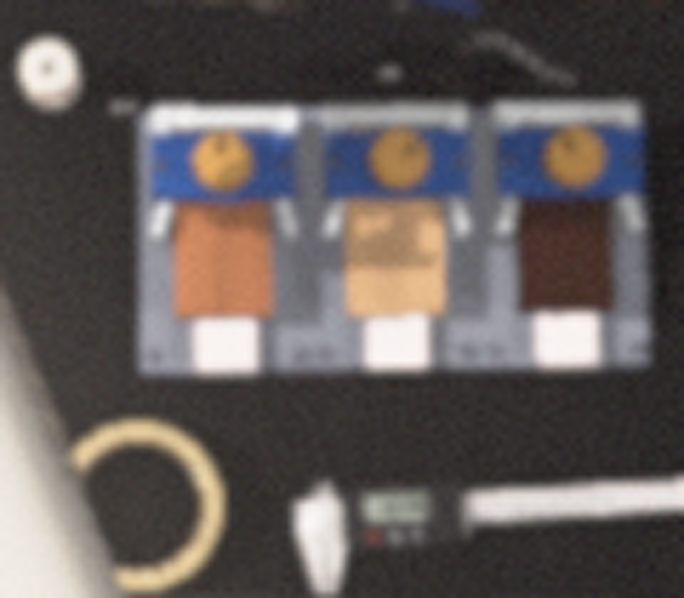

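The boards are still home, and lane 1's notch at (222,143) points straight up. That is about 3.1 rad, 0.6 rad past contact. Handing in.

```bash
python3 -c "
from workcell import bot
print(bot.job_done())"
```

```text
the job is handed in; nothing more can be done
None
```

All three boards are in the jig and clamped, and I handed the job in at about 57 s of the 210 s allowed: mid-brown in lane 1, pale in lane 2, dark in lane 3. I backed off each thumbscrew until it hit its loosened stop, slid the board in against the back stop, then tightened until the torque rose.

**Position:** after each insertion, the top camera put the board's rear edge within about half a pixel (1–2 mm) of fully home, and the board was centred in its lane. The last picture, taken after all the tightening, still showed all three in place.

**Clamping force:** this is an estimate, because the foot force can't be read directly. The notches put the screws about 0.6–0.7 rad past contact, or 28–31 N. Torque and turn counts gave roughly 16–33 N. All are inside the 5–60 N limits, but the wrist torque reading was noisy.

**What went wrong on the way:**
- While I was backing off lane 2, and to a lesser degree lane 1, the grip slipped off the knob at its stop. The wrist force reached about 38 N in lane 2 and about 18 N in lane 1, both under the limit.
- The mid-brown board was knocked a few centimetres aside mid-run, so I measured it again before picking it up.

**Bystanders:** the spool and tape roll look unmoved in the last picture. The loupe, dropper bottle and jar were not in that crop. The arm never worked close to them, but I didn't re-measure them at the end.

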